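# Set the ratchet prop and lock the eye bar on the stake block

### The arm

A 6-joint arm with a two-finger parallel gripper is mounted at the origin on the work surface. World frame = base frame: x ahead of the robot, y to its left, z up, the work surface at z = 0. Lengths are in mm, angles in degrees, forces in N, time in s.
With the tool pointing down it reaches from about 350 to 850 mm from the base axis. Payload 8.1 kg.
Tool frame: the origin (TCP) lies midway between the tips of the shut fingers; the grasp point (between the pads) lies 19 mm behind it (hold_point_z is the distance from the TCP to the grasp point, in mm); z points along the fingers, y is the direction in which the jaws open and shut (so a half turn about z gives the same grasp; the last joint's range is limited). The gripper opens to 85 mm and grips with 20 to 120 N. Pads are 22 mm wide; open, the fingers measure 114 mm over their backs; the gripper's body (76 mm by 85 mm) begins 54 mm behind the grasp point. The pads swing forward as they close: fully open they stand 13 mm farther back than shut.
Start: joints at [-72.158, 7.471, 85.268, -0, 87.261, -4.893], TCP at [231.901, -553.378, 231.292] pointing down, gripper open.
Joint ranges: [-169.43, 169.43], [-51.17, 129.36], [1.28, 143.12], [-76.62, 256.62], [0, 156.53], [-152.29, 152.29]. Speed limits (degrees/s): [136.94, 136.94, 159.86, 180, 180, 180].

### API

Orientations are given as [roll, pitch, yaw] about the fixed x, y, z axes, in that order (R = Rz(yaw) Ry(pitch) Rx(roll)).
In Python, from bench import sense, snapshot, camera_params, hand_in, hold_point_z gives the robot as it stands.
- The arm moves only by the tool servo_tool, never from a script. Its argument "motion" is a list of rows, each a list of 7 numbers: the finger opening in mm, from 0 to 85.4, then the shift along the tool's x, y, z in mm, then the turn, a rotation vector about the tool's x, y, z in rad. A call has 1 to 10 rows; each row shifts and turns the pose as measured when the row begins, along the tool's axes as they then stand; what a row does not reach is not made up. A row lasts 1/10 s, in which the tool goes at most 50 mm and 8.59 degrees, less where a joint would pass 70% of its speed; a pose out of reach is approached as far as the arm can. A call with a gripper value outside its range is refused whole. The fingers move at their own pace and stop on an object; "force" is the grip in N (left out, the last holds). Time passes only in rows, so rows that do not move let the fingers close. It gives the time, the measured TCP pose, the force and the opening at its end, in the units of the state.
- sense(): the state, without advancing time (a new reading comes with each control period).
- snapshot(name): name is "scene" or "top"; returns the picture (400x640x3 uint8, blue, green, red); there is no depth.
- camera_params(name): a dict with "fx", "fy", "cx", "cy" (pixels), "R" (3x3) and "t" (3): a world point X has camera coordinates R X + t. Camera axes: x right, y down, z forward; pixel columns grow to the right and rows downward; lengths in mm; the calibration is good to about 2 mm. A picture is of the moment at which its call begins. camera_params takes no time and is no camera call.
- hand_in(): hands the job in, once; it reports no verdict.
The state is a dict: "time": time; "joint_pos": joint angles; "qd": joint speeds; "joint_efforts": joint torques, N m; "tool_pos": TCP position; "tcp_rot": TCP orientation; "ft_force": force on the tool from outside, world axes, zero at the start; "wrist_torque": the same for the moment, N m; "finger_gap": finger opening in mm.
Only numpy, scipy, OpenCV 4.12 (cv2) and the standard library are available. Lean on these libraries where they do the work, as an engineer would, in place of code of your own. Each camera call takes 0.05 s, during which the arm holds its last target. There are 200 camera calls.

### The job

First stand the ratchet prop centred on the empty end of the block's rubber mat and let go of it; then raise its column to the fourth click, counted from fully down (it may already stand on the first), so that its head is level with the block's top, and let go. Then tilt the steel bar with the oblong eye and work the eye over the stud's wide head on the block, level the bar so that it is trapped under the head and lies flat on the block and on the prop's head, and let go; leave the other things on the bench where they are.

Things in the scene. Friction and masses are not known exactly. Their poses are not given: they have to be found in the camera images.
- block: fixed timber block with steel cap at one end of a black rubber mat, one body. Origin on the bench under the stud; local x runs along the mat from the block to its empty end, z up. Mat 4 mm thick, spans x -55 to +195, y -70 to +70 mm; block spans x -47 to +31, y -45 to +45, its flat top at z 144
- stud (a point): foot of the stud on the block's top, same axes as block. Square neck 12 mm wide, 16 mm high; on it a flat head, 50 mm long along x, 16 mm wide along y, 5 mm thick, centred: underside 16 mm, top 21 mm above the block's top
- place (a point): centre of the mat's empty end, on the mat's surface (z 4 mm), 130 mm from the stud along the block's +x
- prop: loose ratchet prop, 0.9 kg, upright. Origin under its centre, z up. Base 100 x 100 x 12 mm, on it a grey channel housing to z 80, x -20 to +20, y -20 to +20; a spring pawl in its open +y side reaches y = 27 at z 56 to 75; a sliding column with a head stands above. Its weight holds it down while the column is pulled up. It may stand at any yaw
- housing (a point): in the middle of the prop's housing, 70 mm above the prop's underside, same axes: grip here to carry it, across x, on the flat faces 40 mm apart; the head (36 mm wide that way) passes between the fingers. Lifted by its head instead, the column would click up
- column (a joint): rise of the prop's column above fully down, m, 0 to 0.066. Pawl notches every 12 mm: it rests at 0, 0.012, 0.024, 0.036, 0.048 (fourth click) and 0.060. It clicks on reaching a notch; let go, it (0.2 kg) drops back onto the last notch passed, and cannot go lower again. Pulling takes 2 to 6 N. It starts at rest fully down or on the first notch
- head_top (a point): centre of the top of the column's flat steel head, same axes as prop. Head 36 mm (x) by 56 mm (y), 12 mm thick; top 92 mm above the prop's underside with the column fully down. Pinch it across y to raise the column: it overhangs housing and pawl there
- bar: loose steel bar with an eye, 200 x 6 mm thick, 0.2 to 0.37 kg, lying flat, rib up. Origin at the middle of its underside, x along it (-100 to +100), z up. Eye end (x -100 to -34) 46 mm wide, the rest 30 mm. At the middle stands a grip rib, 50 mm along x, 12 mm thick, z 6 to 38: pinch it across y. Finally its x points along the block's x, tail on the prop's head
- eye (a point): centre of the bar's oblong through eye, at the underside, at bar x = -68 mm. Eye 45 mm along x (-90.5 to -45.5), 26 mm wide; a 10 mm lip beyond it. Shorter than the stud's head, it goes on only with the tail raised about 27 degrees: lower the lip just past the head's end over the block's far side, push it under the head until near the neck, then level
- flat: a plain flat steel bar without eye or rib, 160 x 30 x 6 mm, lying between the starting zones of the prop and the eye bar; origin at the centre of its underside
- dome: a solid steel dome, 100 mm across, 50 mm high, flat side down; origin under its centre
- goblet: a lidded copper goblet, 88 mm across, 200 mm tall, upright; origin under its centre
- bottle: a closed green glass bottle, 60 mm across, 200 mm tall, upright; origin under its centre
- dish: a shallow copper dish, 110 mm across, 20 mm high; origin under its centre

How it is judged:
By the outcome, as a careful person would: the job done as asked, in the order asked, and still so for the second after the job is handed in, with the robot touching nothing.
It also fails if it takes over 72 s, if anything falls off the work surface, if the arm or the gripper's body presses on something with over 40 N, if the wrist force passes 120 N, or if a joint passes its speed limit or range.

## Working session

There is one attempt and no reset: what is moved stays moved. The work goes in short steps, Python scripts to look and compute and a tool call to move; the robot and the scene stay as the last step left them, time stands still between calls to the robot, and variables do not carry over. Pictures are saved under pics/ and viewed, about 8 in all and at most 12, crops included, and the job is handed in when it is done.

Besides the shell and the picture viewer there is one more tool, called as name(argument=value, ...) on one line, values as JSON. servo_tool: Moves the arm, as the interface text tells. Its arguments: {"type":"object","properties":{"motion":{"type":"array"},"force":{"type":"number"}},"required":["motion"]}

```bash
mkdir -p pics; ls
python3 - <<'E'
from bench import *
import cv2,json
s=sense(); print(s, hold_point_z)
for n in("scene","top"):
    p=camera_params(n); print(n,{k:(v.tolist() if hasattr(v,'tolist') else v) for k,v in p.items()})
    cv2.imwrite(f"pics/{n}0.png",snapshot(n))
E
```

```text
pics
{'time': 0.0, 'joint_pos': array([-7.21594381e+01,  7.51484326e+00,  8.53297567e+01,  6.78097446e-04,
        8.72597642e+01, -4.89082811e+00]), 'qd': array([-0.00937805, -0.03335445, -0.07542697, -0.01382839,  0.03513433,
        0.04424731]), 'joint_efforts': array([ 1.70664127e-03, -5.69397712e+01, -5.00552952e+01, -2.67398264e-05,
        1.50840729e-02, -2.07175708e-05]), 'tool_pos': array([ 231.72678846, -552.86016494,  230.24259776]), 'tcp_rot': array([-1.79896074e+02, -9.57261258e-03,  2.27313483e+01]), 'ft_force': array([ 0.15889436, -0.03086304, -0.43924372]), 'wrist_torque': array([-0.0008554 , -0.01391294,  0.00358789]), 'finger_gap': 85.6273683628287} 18.700000000000003
scene {'fx': 519.901712173402, 'fy': 519.901712173402, 'cx': 317.83415283791135, 'cy': 201.37882373160872, 'R': [[-0.4988983563569172, 0.8665247666088517, 0.015338151056808335], [0.7252832453063228, 0.4271361685846786, -0.539924909190833], [-0.4744097849984701, -0.2582431457759839, -0.8415734273118591]], 't': [338.35223437047154, -338.1318896484488, 1642.2840128578412]}
top {'fx': 384.5110032499697, 'fy': 384.5110032499697, 'cx': 315.36242738050885, 'cy': 197.06053085819633, 'R': [[-0.023261499712724402, -0.9997159193235223, -0.005194543506344242], [-0.986879828391874, 0.023792600363769737, -0.159693821048764], [0.15977204681776982, 0.001411672431665423, -0.9871529264691494]], 't': [-10.427151081868045, 596.8341008700211, 1075.735320631786]}
```

View pics/scene0.png

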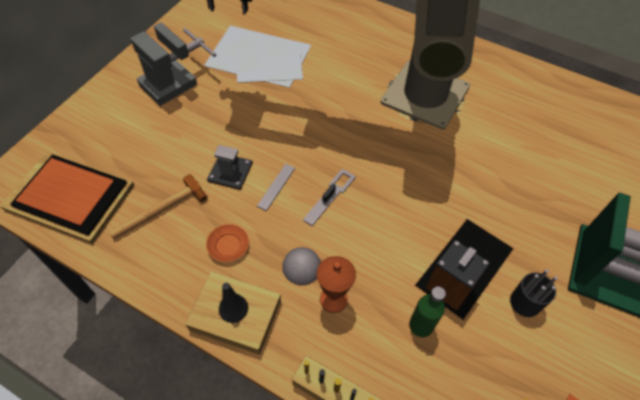

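View pics/top0.png

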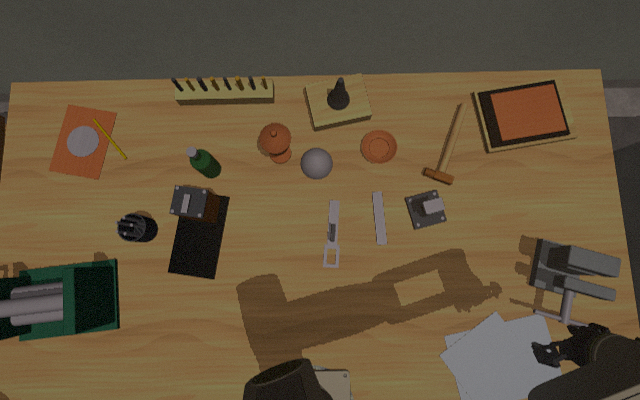

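The scene view shows the prop at about (230,167), the flat bar at (277,187), the eye bar at (330,197) and the block with its mat at (463,262). In the top view the prop is at (426,208), the eye bar at (332,235) with its eye toward the robot, and the block at (200,203). I'll enlarge crops of both next.

Run:
```python
import cv2,numpy as np
def crop(n,x,y,w,h,s):
    im=cv2.imread(f"pics/{n}0.png")[y:y+h,x:x+w]
    im=cv2.resize(im,None,fx=s,fy=s,interpolation=cv2.INTER_CUBIC); im=cv2.convertScaleAbs(im,alpha=1.5,beta=10)
    for k in range(w):
        if (x+k)%10==0:
            cv2.line(im,(k*s,0),(k*s,6),(0,255,255),1); cv2.putText(im,str(x+k),(k*s+1,16),0,.33,(0,255,255),1)
    for k in range(h):
        if (y+k)%10==0:
            cv2.line(im,(0,k*s),(6,k*s),(0,255,255),1); cv2.putText(im,str(y+k),(8,k*s+4),0,.33,(0,255,255),1)
    return im
def comp(name,*cs):
    H=max(c.shape[0] for c in cs)
    cv2.imwrite(name,np.hstack([cv2.copyMakeBorder(c,0,H-c.shape[0],0,0,0) for c in cs]))
b=crop("scene",412,215,105,102,4);p=crop("scene",203,140,55,52,6);r=crop("scene",300,166,60,62,6)
rc=np.vstack([cv2.copyMakeBorder(p[:290],0,0,0,30,0),r[:310]])
comp("pics/c1.png",b,rc)
comp("pics/c2.png",crop("top",165,180,68,102,5),crop("top",402,185,48,48,5),crop("top",318,196,30,76,5))
```

```text
(no output)
```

View pics/c1.png

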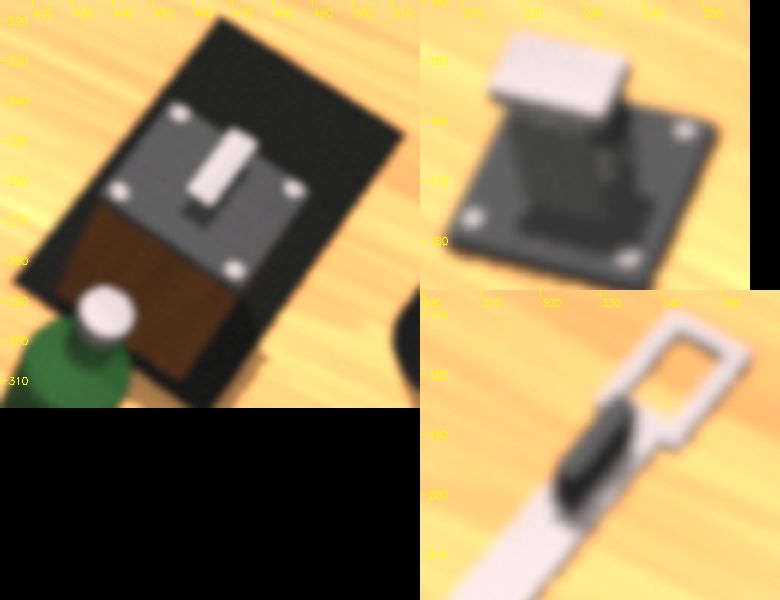

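View pics/c2.png

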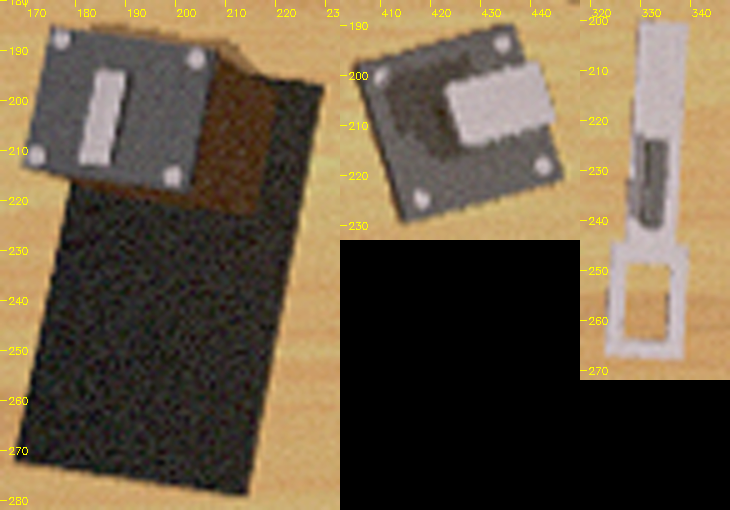

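```bash
cat > h.py <<'E'
import numpy as np, cv2
from bench import *
from scipy.optimize import least_squares
from scipy.spatial.transform import Rotation as Ro
P={n:camera_params(n) for n in("scene","top")}
def proj(n,X):
    p=P[n]; c=np.atleast_2d(X)@np.array(p["R"]).T+np.array(p["t"])
    return np.c_[p["fx"]*c[:,0]/c[:,2]+p["cx"],p["fy"]*c[:,1]/c[:,2]+p["cy"]]
def tri(a,b):  # scene px, top px
    r=least_squares(lambda X:np.r_[proj("scene",X)[0]-a,proj("top",X)[0]-b],[500,0,50]); return r.x,np.abs(r.fun).max()
def pose(xy,yaw,L,z0=0): # yaw deg
    c,s=np.cos(np.radians(yaw)),np.sin(np.radians(yaw)); L=np.atleast_2d(L)*1.
    return np.c_[xy[0]+c*L[:,0]-s*L[:,1],xy[1]+s*L[:,0]+c*L[:,1],L[:,2]+z0]
def fit(obs,x0,free_z=False): # obs: list (cam,px,local)
    def f(q): return np.concatenate([proj(n,pose(q[:2],q[2],l,q[3] if free_z else 0))[0]-np.array(px) for n,px,l in obs])
    r=least_squares(f,x0 if free_z else x0[:3],x_scale=[1,1,1,1][:4 if free_z else 3],loss="soft_l1"); return r.x,r.fun.reshape(-1,2)
def delta(p,rpy):
    """tool-frame shift and rotvec to a target TCP pose from the present one"""
    s=sense(); R=Ro.from_euler("xyz",s["tcp_rot"],degrees=True); T=Ro.from_euler("xyz",rpy,degrees=True)
    d=R.inv().apply(np.array(p)-s["tool_pos"]); w=(R.inv()*T).as_rotvec()
    print("t %.2f j %s\n tcp %s rot %s gap %.1f F %s"%(s["time"],s["joint_pos"].round(1),s["tool_pos"].round(1),s["tcp_rot"].round(1),s["finger_gap"],s["ft_force"].round(1)))
    print(" shift",d.round(1),"rotvec",w.round(3)); return d,w
E
python3 - <<'E'
from h import *
np.set_printoptions(precision=1,suppress=True)
C={'sb':("scene",412,215,4),'sp':("scene",203,140,6),'sr':("scene",300,166,6),'tb':("top",165,180,5),'tp':("top",402,185,5),'tr':("top",318,196,5)}
def px(k,X,Y):
    n,x,y,s=C[k]; return n,np.array([x+(X+.5)/s-.5,y+(Y+.5)/s-.5])
def O(k,X,Y,l): n,p=px(k,X,Y); return (n,p,np.array(l,float))
def T(a,b): return tri(px(*a)[1],px(*b)[1])
for nm,a,b in [("stud",('sb',223,167),('tb',103,117)),("mat+y",('sb',403,137),('tb',14,462)),("mat-y",('sb',222,17),('tb',248,496)),
 ("matfar",('sb',15,281),('tb',323,86)),("rv",('sb',180,113),('tb',173,176)),("rv",('sb',120,190),('tb',196,58)),("rv",('sb',295,188),('tb',37,155)),("rv",('sb',234,270),('tb',62,40)),
 ("prophead",('sp',141,75),('tp',161,104)),("prv",('sp',53,217),('tp',494-335,44-0)),("eyeend",('sr',256,20),('tr',104,360)),("eyeend2",('sr',332,63),('tr',25,356)),
 ("hole",('sr',254,130),('tr',50,264)),("shoulder",('sr',255,160),('tr',32,243))]: print(nm,*T(a,b))
ob=[O('sb',403,137,[195,-70,4]),O('sb',222,17,[195,70,4]),O('sb',15,281,[-55,70,4]),O('sb',200,408,[-55,-70,4]),O('tb',14,462,[195,-70,4]),O('tb',248,496,[195,70,4]),O('tb',323,86,[-55,70,4])]
for k,c in (('sb',[(234,126,25,8),(258,146,25,-8),(212,206,-25,-8),(188,188,-25,8)]),('tb',[(98,69,-25,-8),(126,72,-25,8),(108,165,25,8),(79,162,25,-8)])):
    ob+=[O(k,X,Y,[x,y,165]) for X,Y,x,y in c]
q,f=fit(ob,[600,300,180]); print("BLOCK",q,"\n",f)
op=[O('sp',26,250,[-50,50,12])]
def go(sgn):
    # provisional local axes: x = image-down(top) dir => world -x ; y long axis
    L=[(172,25),(16,67),(64,222),(224,180)]
    return L
c=np.array([[50,-50],[50,50],[-50,50],[-50,-50]])  # top corners: upper right=(+X,-Y), upper left, lower left, lower right
op=[O('tp',X,Y,[a[0],a[1],12]) for (X,Y),a in zip(go(1),c)]
h=np.array([[18,28],[18,-28],[-18,-28],[-18,28]])
hd=[(106,85),(198,62),(215,123),(126,146)]
sc=[O('sp',26,250,[50,-50,12]),O('sp',298,122,[-50,50,12]),O('sp',230,291,[50,50,12])]
for H in (92,104):
    q,f=fit(op+sc+[O('tp',X,Y,[a[0],a[1],H]) for (X,Y),a in zip(hd,h)],[500,-200,10]); print("PROP",H,q,"\n",f)
bt=[('tr',25,356,-100,23,6),('tr',104,360,-100,-23,6),('tr',58,22,100,15,6),('tr',107,25,100,-15,6),('tr',32,243,-34,23,6),('tr',108,247,-34,-23,6),('tr',44,341,-90.5,13,6),('tr',85,342,-90.5,-13,6),('tr',89,265,-45.5,-13,6),('tr',50,264,-45.5,13,6),
('sr',256,20,-100,-23,6),('sr',332,63,-100,23,6),('sr',255,160,-34,23,6)]
q,f=fit([O(a,b,c,[d,e,g]) for a,b,c,d,e,g in bt],[500,0,0]); print("BAR",q,"\n",f)
q,f=fit([O(a,b,c,[d,e,g]) for a,b,c,d,e,g in bt],[500,0,0,0],True); print("BARz",q)
E
```

```text
stud [569.9 316.6 163.9] 0.26152347542281973
mat+y [390.3 417.7   0.4] 0.3248318760357165
mat-y [366.5 281.    1.4] 0.5711984198485709
matfar [610.9 239.6   0.1] 0.40099074627346454
rv [540.  283.7 147.9] 0.10933098526072627
rv [603.1 272.8 148.5] 0.11194489359624527
rv [552.6 356.6 148.5] 0.4025364788128627
rv [615.1 345.7 146. ] 0.10282117866375984
prophead [ 558.1 -355.5   87.6] 0.18180074134207302
prv [ 604.9 -381.2   15.4] 0.4976337906105073
eyeend [390.7 -86.6   1.3] 0.36157214710567587
eyeend2 [394.9 -41.8   2.8] 0.2760120238077661
hole [447.8 -56.5   3.3] 0.26350085280552094
shoulder [461.  -47.4   2. ] 0.15645592965375954
BLOCK [570.1 316.1 170.2] 
 [[ 1.1 -0.7]
 [-0.5 -0.7]
 [-1.  -0.5]
 [ 1.5  2.8]
 [-0.4  0.1]
 [-0.6  0.4]
 [-0.1 -0.5]
 [-0.4  0.3]
 [-0.2 -0.6]
 [-0.4 -0. ]
 [-0.6  0.2]
 [-0.3 -0.2]
 [ 0.1  0.1]
 [-0.1  0.2]
 [-0.3 -0.1]]
PROP 92 [ 558.2 -353.6   14. ] 
 [[ 0.1 -0.8]
 [-0.3 -0.6]
 [ 0.2  0.5]
 [ 0.2 -0. ]
 [-0.4 -2.4]
 [ 0.7 -0.5]
 [-0.4 -0.7]
 [-0.9  0.1]
 [-0.3 -0.5]
 [ 0.4 -0.4]
 [-1.   0.3]]
PROP 104 [ 557.7 -352.4   13.9] 
 [[-0.2 -0.6]
 [-0.7 -0.4]
 [-0.2  0.6]
 [-0.2  0.2]
 [ 0.1 -2.4]
 [ 1.1 -0.4]
 [ 0.1 -0.7]
 [-0.2 -0.3]
 [ 0.7 -1. ]
 [ 1.4 -0.8]
 [-0.2 -0. ]]
BAR [493.  -72.5  -5. ] 
 [[-0.  -0.3]
 [-0.2 -0.1]
 [ 0.  -0.3]
 [ 0.1 -0.2]
 [-0.1 -0.2]
 [ 0.2  0. ]
 [-0.3 -0.3]
 [ 0.3  0.1]
 [ 0.4  0.1]
 [-0.6 -0.3]
 [-0.4 -0.9]
 [ 0.6 -0.4]
 [ 0.5 -0.6]]
BARz [492.8 -72.7  -4.9  -3.7]
```

```bash
cat >> h.py <<'E'
def plan(p,rpy,n,gap,via=None):
    """rows (tool axes) for a straight world line with steady turn"""
    delta(p,rpy); s=sense(); R0=Ro.from_euler("xyz",s["tcp_rot"],degrees=True); T=Ro.from_euler("xyz",rpy,degrees=True)
    w=(R0.inv()*T).as_rotvec()
    if w[2]*0>0: pass
    st=(np.array(p)-s["tool_pos"])/n
    print("[",end="")
    for i in range(n):
        R=R0*Ro.from_rotvec(w*i/n); d=R.inv().apply(st)
        print([gap]+[round(float(v),1) for v in d]+[round(float(v),3) for v in w/n],end=",\n" if i<n-1 else "]\n")
E
sed -i '/w\[2\]\*0/d' h.py
python3 - <<'E'
from h import *
plan([558,-353.5,190],[180,0,104],11,85)
E
```

```text
t 0.10 j [-72.2   7.5  85.3   0.   87.3  -4.9]
 tcp [ 231.8 -552.9  230.3] rot [-179.9   -0.    22.7] gap 85.2 F [0.5 0.3 1.1]
 shift [377.9 -57.7  40.5] rotvec [-1.000e-03 -1.000e-03 -1.418e+00]
[[85, 34.4, -5.2, 3.7, -0.0, -0.0, -0.129],
[85, 34.7, -0.8, 3.7, -0.0, -0.0, -0.129],
[85, 34.6, 3.7, 3.7, -0.0, -0.0, -0.129],
[85, 33.8, 8.1, 3.7, -0.0, -0.0, -0.129],
[85, 32.5, 12.4, 3.7, -0.0, -0.0, -0.129],
[85, 30.6, 16.5, 3.7, -0.0, -0.0, -0.129],
[85, 28.3, 20.3, 3.7, -0.0, -0.0, -0.129],
[85, 25.4, 23.7, 3.7, -0.0, -0.0, -0.129],
[85, 22.2, 26.8, 3.7, -0.0, -0.0, -0.129],
[85, 18.5, 29.4, 3.7, -0.0, -0.0, -0.129],
[85, 14.6, 31.5, 3.7, -0.0, -0.0, -0.129]]
```

servo_tool(motion=[[85,34.4,-5.2,0,0,0,-0.129],[85,34.7,-0.8,0,0,0,-0.129],[85,34.6,3.7,0,0,0,-0.129],[85,33.8,8.1,3.7,0,0,-0.129],[85,32.5,12.4,3.7,0,0,-0.129],[85,30.6,16.5,3.7,0,0,-0.129],[85,28.3,20.3,3.7,0,0,-0.129],[85,25.4,23.7,3.7,0,0,-0.129],[85,22.2,26.8,3.7,0,0,-0.129],[85,18.5,29.4,3.7,0,0,-0.129]])

```text
time: 1.1
tool_pos: [530.0, -360.4, 198.1]
tcp_rot: [-179.7, -0.5, 99.0]
ft_force: [0.6, -1.2, 0.4]
finger_gap: 84.8
```

Run:
```python
from h import *
plan([558,-353.5,160],[180,0,104],4,85)
```

```text
t 1.10 j [-38.8  15.2  80.    0.1  85.4 -47.8]
 tcp [ 530.  -360.4  198.1] rot [-179.7   -0.5   99. ] gap 84.8 F [ 0.6 -1.2  0.4]
 shift [ 2.1 29.  37.9] rotvec [-0.005 -0.008 -0.087]
[[85, 0.5, 7.2, 9.5, -0.001, -0.002, -0.022],
[85, 0.4, 7.2, 9.5, -0.001, -0.002, -0.022],
[85, 0.2, 7.2, 9.5, -0.001, -0.002, -0.022],
[85, 0.1, 7.2, 9.5, -0.001, -0.002, -0.022]]
```

servo_tool(motion=[[85,0.5,7.2,9.5,-0.001,-0.002,-0.022],[85,0.4,7.2,9.5,-0.001,-0.002,-0.022],[85,0.2,7.2,9.5,-0.001,-0.002,-0.022],[85,0.1,7.2,9.5,-0.001,-0.002,-0.022],[85,0,0,0,0,0,0]])

```text
time: 1.6
tool_pos: [560.1, -350.0, 153.9]
tcp_rot: [-179.8, -0.2, 104.6]
ft_force: [0.1, 0.8, 0.2]
finger_gap: 84.8
```

Run:
```python
from h import *
plan([558,-353.5,52],[180,0,104],4,85)
s=np.hstack([snapshot("scene")[110:230,160:320],snapshot("top")[130:250,370:530]])
cv2.imwrite("pics/g1.png",cv2.resize(s,None,fx=2.5,fy=2.5,interpolation=cv2.INTER_CUBIC))
```

```text
t 1.60 j [-36.4  19.5  79.5  -0.   81.3 -51. ]
 tcp [ 560.1 -350.   153.9] rot [-179.8   -0.2  104.6] gap 84.8 F [0.1 0.8 0.2]
 shift [ -3.3  -2.5 101.9] rotvec [-0.004 -0.004  0.011]
[[85, -0.8, -0.6, 25.5, -0.001, -0.001, 0.003],
[85, -0.8, -0.6, 25.5, -0.001, -0.001, 0.003],
[85, -0.8, -0.7, 25.5, -0.001, -0.001, 0.003],
[85, -0.7, -0.7, 25.5, -0.001, -0.001, 0.003]]
```

View pics/g1.png

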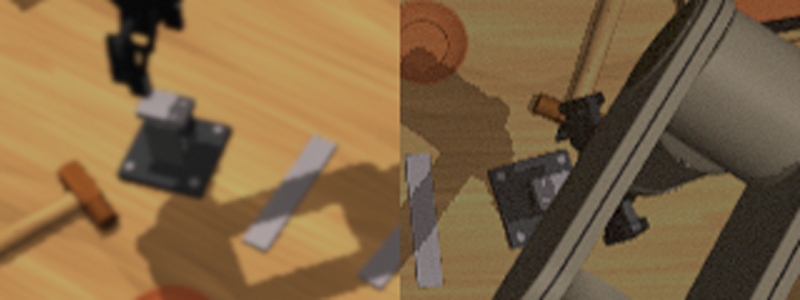

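In the scene crop the fingers straddle the head, one at scene px (212,138). In the top crop they are at about (442,176) and (461,218). I'll check that against the projected TCP.

Run:
```python
from h import *
s=sense();R=Ro.from_euler("xyz",s["tcp_rot"],degrees=True)
for y in(-50,0,50):
    X=s["tool_pos"]+R.apply([0,y,-20]); print(y,X.round(),proj("scene",X).round(),proj("top",X).round())
print(proj("top",[558,-354,92]),proj("scene",[558,-354,92]))
```

```text
-50 [ 512. -363.  176.] [[229. 117.]] [[448. 219.]]
0 [ 560. -351.  176.] [[222. 132.]] [[442. 200.]]
50 [ 609. -338.  176.] [[215. 147.]] [[436. 182.]]
[[433.56073468 205.31282661]] [[226.16043757 151.20161513]]
```

servo_tool(motion=[[85,-0.8,-0.6,25,-0.001,-0.001,0.003],[85,-0.8,-0.6,25,-0.001,-0.001,0.003],[85,-0.8,-0.6,25,-0.001,-0.001,0.003],[85,-0.7,-0.7,22,-0.001,-0.001,0.003],[85,0,0,0,0,0,0]])

```text
time: 2.2
tool_pos: [558.9, -360.1, 62.3]
tcp_rot: [179.6, 0.6, 103.4]
ft_force: [-0.6, 0.8, -0.4]
finger_gap: 84.7
```

servo_tool(motion=[[85,3,0.5,5,0,0,0],[85,3,0.5,4,0,0,0],[85,0,0,0,0,0,0]])

```text
time: 2.5
tool_pos: [559.6, -355.8, 56.8]
tcp_rot: [179.4, 0.8, 103.3]
ft_force: [-0.5, 0.0, -0.7]
finger_gap: 84.9
```

Run:
```python
from h import *
delta([558,-353.5,52],[180,0,104])
```

```text
t 2.50 j [-36.8  23.9  84.5  -0.1  70.6 -50.1]
 tcp [ 559.6 -355.8   56.8] rot [179.4   0.8 103.3] gap 84.9 F [-0.5  0.  -0.7]
 shift [ 2.7 -1.1  4.8] rotvec [ 0.01   0.014 -0.012]
```

servo_tool(motion=[[85,3,-1.5,5,0.01,0.014,-0.012],[85,0,0,0,0,0,0],[40,0,0,0,0,0,0],[20,0,0,0,0,0,0],[20,0,0,0,0,0,0],[20,0,0,0,0,0,0],[20,0,0,0,0,0,0]], force=60)

```text
time: 3.2
tool_pos: [559.9, -354.0, 55.2]
tcp_rot: [179.8, 0.2, 104.1]
ft_force: [0.4, -0.7, -0.7]
finger_gap: 39.1
```

Run:
```python
from h import *
delta([558,-353.5,52],[180,0,104])
```

```text
t 3.20 j [-36.8  24.6  83.9   0.   71.3 -50.9]
 tcp [ 559.9 -354.    55.2] rot [179.8   0.2 104.1] gap 39.1 F [ 0.4 -0.7 -0.7]
 shift [ 1.  -1.7  3.2] rotvec [0.003 0.003 0.002]
```

servo_tool(motion=[[20,0,0,15,0,0,0],[20,0,0,-20,0,0,0],[20,0,0,-40,0,0,0],[20,0,0,-40,0,0,0],[20,0,0,-35,0,0,0],[20,0,0,0,0,0,0]])

```text
time: 3.8
tool_pos: [554.5, -353.8, 180.7]
tcp_rot: [-179.5, -0.2, 104.0]
ft_force: [2.5, -0.9, -7.2]
finger_gap: 39.3
```

Run:
```python
from h import *
plan([442,338,180],[180,0,80.2],19,20)
```

```text
t 3.80 j [-36.9  18.3  78.1  -0.3  84.  -50.9]
 tcp [ 554.5 -353.8  180.7] rot [-179.5   -0.2  104. ] gap 39.3 F [ 2.5 -0.9 -7.2]
 shift [698.4  58.7   2.5] rotvec [-0.009 -0.001  0.416]
[[20, 36.8, 3.1, 0.1, -0.0, -0.0, 0.022],
[20, 36.8, 2.3, 0.1, -0.0, -0.0, 0.022],
[20, 36.9, 1.5, 0.1, -0.0, -0.0, 0.022],
[20, 36.9, 0.7, 0.1, -0.0, -0.0, 0.022],
[20, 36.9, -0.1, 0.1, -0.0, -0.0, 0.022],
[20, 36.9, -0.9, 0.1, -0.0, -0.0, 0.022],
[20, 36.8, -1.8, 0.1, -0.0, -0.0, 0.022],
[20, 36.8, -2.6, 0.1, -0.0, -0.0, 0.022],
[20, 36.7, -3.4, 0.1, -0.0, -0.0, 0.022],
[20, 36.7, -4.2, 0.1, -0.0, -0.0, 0.022],
[20, 36.6, -5.0, 0.1, -0.0, -0.0, 0.022],
[20, 36.4, -5.8, 0.1, -0.0, -0.0, 0.022],
[20, 36.3, -6.6, 0.1, -0.0, -0.0, 0.022],
[20, 36.1, -7.4, 0.1, -0.0, -0.0, 0.022],
[20, 36.0, -8.1, 0.1, -0.0, -0.0, 0.022],
[20, 35.8, -8.9, 0.1, -0.0, -0.0, 0.022],
[20, 35.6, -9.7, 0.1, -0.0, -0.0, 0.022],
[20, 35.4, -10.5, 0.1, -0.0, -0.0, 0.022],
[20, 35.1, -11.3, 0.0, -0.0, -0.0, 0.022]]
```

servo_tool(motion=[[20,25,2,0,0,0,0.015],[20,36,2.5,0,0,0,0.022],[20,36.9,1.5,0,0,0,0.022],[20,36.9,0.7,0,0,0,0.022],[20,36.9,-0.1,0,0,0,0.022],[20,36.9,-0.9,0,0,0,0.022],[20,36.8,-1.8,0,0,0,0.022],[20,36.8,-2.6,0,0,0,0.022],[20,36.7,-3.4,0,0,0,0.022],[20,36.7,-4.2,0,0,0,0.022]])

```text
time: 4.8
tool_pos: [476.9, 10.1, 146.3]
tcp_rot: [-177.0, -0.9, 90.8]
ft_force: [0.7, 0.7, -8.5]
finger_gap: 38.7
```

Run:
```python
from h import *
plan([442,338,180],[180,0,80.2],10,20)
```

```text
t 4.80 j [ -5.4  -5.4 107.4   0.6  81.1  -6.3]
 tcp [476.9  10.1 146.3] rot [-177.    -0.9   90.8] gap 38.7 F [ 0.7  0.7 -8.5]
 shift [328.8 -31.8 -27.1] rotvec [-0.054 -0.01   0.185]
[[20, 32.9, -3.2, -2.7, -0.005, -0.001, 0.019],
[20, 32.8, -3.8, -2.8, -0.005, -0.001, 0.019],
[20, 32.7, -4.4, -2.8, -0.005, -0.001, 0.019],
[20, 32.6, -5.0, -2.9, -0.005, -0.001, 0.019],
[20, 32.5, -5.5, -2.9, -0.005, -0.001, 0.019],
[20, 32.4, -6.1, -3.0, -0.005, -0.001, 0.019],
[20, 32.3, -6.7, -3.1, -0.005, -0.001, 0.019],
[20, 32.2, -7.3, -3.1, -0.005, -0.001, 0.019],
[20, 32.0, -7.9, -3.2, -0.005, -0.001, 0.019],
[20, 31.9, -8.4, -3.3, -0.005, -0.001, 0.019]]
```

servo_tool(motion=[[20,32.9,-3.2,-5,-0.008,-0.001,0.019],[20,32.8,-3.8,-5,-0.008,-0.001,0.019],[20,32.7,-4.4,-5,-0.008,-0.001,0.019],[20,32.6,-5.0,-5,-0.008,-0.001,0.019],[20,32.5,-5.5,-5,-0.006,-0.001,0.019],[20,32.4,-6.1,-4,-0.006,-0.001,0.019],[20,32.3,-6.7,-4,-0.006,-0.001,0.019],[20,25,-7.3,-3,-0.005,-0.001,0.019],[20,15,-7.9,-3,-0.005,-0.001,0.019],[20,0,0,0,0,0,0]])

```text
time: 5.8
tool_pos: [420.1, 290.8, 151.7]
tcp_rot: [-177.9, 1.0, 80.8]
ft_force: [0.5, 0.1, -9.1]
finger_gap: 38.7
```

Run:
```python
from h import *
plan([442,338,110],[180,0,80.2],5,20)
```

```text
t 5.80 j [ 28.6  -1.1 102.7   0.5  80.8  37.7]
 tcp [420.1 290.8 151.7] rot [-177.9    1.    80.8] gap 38.7 F [ 0.5  0.1 -9.1]
 shift [50.8 15.6 40.2] rotvec [-0.037  0.018  0.01 ]
[[20, 10.2, 3.1, 8.0, -0.007, 0.004, 0.002],
[20, 10.1, 3.0, 8.1, -0.007, 0.004, 0.002],
[20, 10.1, 3.0, 8.2, -0.007, 0.004, 0.002],
[20, 10.1, 2.9, 8.2, -0.007, 0.004, 0.002],
[20, 10.1, 2.8, 8.3, -0.007, 0.004, 0.002]]
```

servo_tool(motion=[[20,10.2,3.1,6.0,-0.008,0.004,0.002],[20,10.1,3.0,6.1,-0.008,0.004,0.002],[20,10.1,3.0,6.2,-0.008,0.004,0.002],[20,10.1,2.9,6.2,-0.008,0.004,0.002],[20,7.1,2.8,6.3,-0.007,0.004,0.002],[20,0,0,0,0,0,0]])

```text
time: 6.4
tool_pos: [440.0, 334.4, 107.8]
tcp_rot: [-179.8, 0.3, 80.1]
ft_force: [-1.1, -0.0, -9.7]
finger_gap: 38.8
```

Run:
```python
from h import *
plan([442,338,75],[180,0,80.2],4,20)
a=snapshot("top")[150:300,130:290]
b=snapshot("scene")[200:320,380:540]
b=cv2.resize(b,None,fx=2.5,fy=2.5,interpolation=cv2.INTER_CUBIC);a=cv2.resize(a,None,fx=2.5,fy=2.5,interpolation=cv2.INTER_CUBIC)
cv2.imwrite("pics/g2.png",np.hstack([cv2.copyMakeBorder(b,0,75,0,0,0),a]))
```

```text
t 6.40 j [ 3.200e+01  5.900e+00  1.002e+02 -1.000e-01  7.430e+01  4.190e+01]
 tcp [440.  334.4 107.8] rot [-179.8    0.3   80.1] gap 38.8 F [-1.1 -0.  -9.7]
 shift [ 4.   1.5 32.8] rotvec [-0.004  0.005 -0.002]
[[20, 1.0, 0.4, 8.2, -0.001, 0.001, -0.0],
[20, 1.0, 0.4, 8.2, -0.001, 0.001, -0.0],
[20, 1.0, 0.3, 8.2, -0.001, 0.001, -0.0],
[20, 1.0, 0.3, 8.2, -0.001, 0.001, -0.0]]
```

View pics/g2.png

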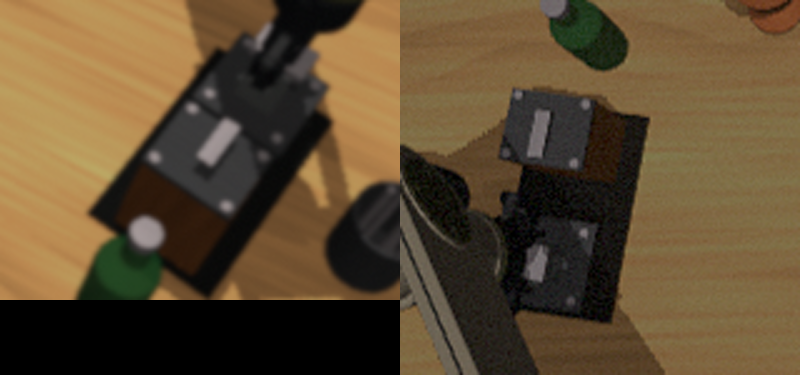

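The prop hangs aligned over the mat's empty end: scene px about (488,235) for the base, top px about (353,265)/2.5 within the crop. I'll lower it now.

servo_tool(motion=[[20,1.5,0.6,8,-0.001,0.002,0],[20,1.5,0.5,8,-0.001,0.002,0],[20,1,0.3,8,-0.001,0.001,0],[20,1,0.3,8,-0.001,0.001,0],[20,1,0,5,0,0,0],[20,0,0,0,0,0,0]])

```text
time: 7.1
tool_pos: [443.6, 339.4, 69.7]
tcp_rot: [179.9, -0.1, 80.0]
ft_force: [-0.6, -0.3, -9.0]
finger_gap: 38.6
```

Run:
```python
from h import *
delta([442,338,60],[180,0,80.2])
```

```text
t 7.10 j [ 32.1   8.8 101.3   0.   69.7  42.1]
 tcp [443.6 339.4  69.7] rot [ 1.799e+02 -1.000e-01  8.000e+01] gap 38.6 F [-0.6 -0.3 -9. ]
 shift [-1.7 -1.3  9.7] rotvec [ 0.002 -0.002 -0.003]
```

servo_tool(motion=[[20,-1,-1,5,0,0,0],[20,-1,-1,5,0,0,0],[20,0,0,0,0,0,0]])

```text
time: 7.4
tool_pos: [441.1, 337.7, 59.0]
tcp_rot: [179.9, -0.1, 80.0]
ft_force: [-0.5, -0.4, -9.3]
finger_gap: 39.0
```

Run:
```python
from h import *
delta([442,338,60],[180,0,80.2])
```

```text
t 7.40 j [ 32.1   9.2 102.1   0.   68.5  42.1]
 tcp [441.1 337.7  59. ] rot [ 1.799e+02 -1.000e-01  8.000e+01] gap 39.0 F [-0.5 -0.4 -9.3]
 shift [ 0.5  0.8 -1. ] rotvec [ 0.002 -0.002 -0.003]
```

servo_tool(motion=[[20,0,0,2,0,0,0],[20,0,0,2,0,0,0]])

```text
time: 7.6
tool_pos: [441.5, 337.9, 55.3]
tcp_rot: [179.9, -0.2, 80.0]
ft_force: [-0.7, -0.6, -9.8]
finger_gap: 39.3
```

servo_tool(motion=[[20,0,0,2,0,0,0],[20,0,0,2,0,0,0]])

```text
time: 7.8
tool_pos: [441.9, 338.6, 53.1]
tcp_rot: [179.8, -0.2, 80.0]
ft_force: [-14.0, -6.3, 21.8]
finger_gap: 38.8
```

servo_tool(motion=[[20,0,0,2,0,0,0],[20,0,0,0,0,0,0]])

```text
time: 8.0
tool_pos: [442.3, 338.8, 53.9]
tcp_rot: [179.8, -0.2, 80.1]
ft_force: [-0.3, -0.3, -8.3]
finger_gap: 39.1
```

servo_tool(motion=[[20,0,0,1.5,0,0,0]])

```text
time: 8.1
tool_pos: [442.9, 339.4, 53.3]
tcp_rot: [179.7, -0.3, 80.1]
ft_force: [-3.6, 1.9, 3.0]
finger_gap: 38.5
```

servo_tool(motion=[[45,0,0,0,0,0,0],[60,0,0,0,0,0,0],[85,0,0,0,0,0,0],[85,0,0,0,0,0,0]])

```text
time: 8.5
tool_pos: [446.1, 341.3, 56.5]
tcp_rot: [179.4, -0.6, 80.1]
ft_force: [-0.8, -0.7, 0.1]
finger_gap: 84.6
```

Run:
```python
from h import *
plan([442,338,180],[180,0,80.2],5,85)
```

```text
t 8.50 j [ 32.2   9.7 101.9   0.   67.6  42.1]
 tcp [446.1 341.3  56.5] rot [179.4  -0.6  80.1] gap 84.6 F [-0.8 -0.7  0.1]
 shift [  -2.7   -2.1 -123.6] rotvec [ 0.011 -0.01  -0.002]
[[85, -0.5, -0.4, -24.7, 0.002, -0.002, -0.0],
[85, -0.6, -0.5, -24.7, 0.002, -0.002, -0.0],
[85, -0.6, -0.5, -24.7, 0.002, -0.002, -0.0],
[85, -0.7, -0.6, -24.7, 0.002, -0.002, -0.0],
[85, -0.7, -0.6, -24.7, 0.002, -0.002, -0.0]]
```

servo_tool(motion=[[85,-0.5,-0.4,-24.7,0.002,-0.002,0],[85,-0.6,-0.5,-24.7,0.002,-0.002,0],[85,-0.6,-0.5,-24.7,0.002,-0.002,0],[85,-0.7,-0.6,-24.7,0.002,-0.002,0],[85,-0.7,-0.6,-24.7,0.002,-0.002,0]])

```text
time: 9.0
tool_pos: [439.9, 336.4, 179.8]
tcp_rot: [-179.7, 0.3, 80.0]
ft_force: [0.6, 0.8, -0.4]
finger_gap: 84.9
```

servo_tool(motion=[[85,0,0,0,0,0,-0.142],[85,0,0,0,0,0,-0.142],[85,0,0,0,0,0,-0.142],[85,0,0,0,0,0,-0.142],[85,0,0,0,0,0,-0.142],[85,0,0,0,0,0,-0.142],[85,0,0,0,0,0,-0.142],[85,0,0,0,0,0,-0.142],[85,0,0,0,0,0,-0.142],[85,0,0,0,0,0,-0.142]])

```text
time: 10.0
tool_pos: [445.0, 339.0, 189.4]
tcp_rot: [179.6, 0.4, 164.5]
ft_force: [-0.9, 0.3, 0.3]
finger_gap: 85.1
```

Run:
```python
from h import *
plan([442,338,140],[180,0,170.2],4,85)
a=snapshot("top")[190:300,160:240]
b=snapshot("scene")[205:305,415:515]
f=lambda i:cv2.resize(i,None,fx=4,fy=4,interpolation=cv2.INTER_CUBIC)
cv2.imwrite("pics/g3.png",np.hstack([cv2.copyMakeBorder(f(b),0,40,0,0,0),f(a)]))
```

```text
t 10.00 j [ 32.1   2.   95.5  -0.   82.  -42.4]
 tcp [445.  339.  189.4] rot [179.6   0.4 164.5] gap 85.1 F [-0.9  0.3  0.3]
 shift [ 2.9 -2.1 49.4] rotvec [ 0.006  0.007 -0.099]
[[85, 0.7, -0.5, 12.3, 0.002, 0.002, -0.025],
[85, 0.7, -0.5, 12.3, 0.002, 0.002, -0.025],
[85, 0.7, -0.4, 12.3, 0.002, 0.002, -0.025],
[85, 0.7, -0.4, 12.4, 0.002, 0.002, -0.025]]
```

View pics/g3.png

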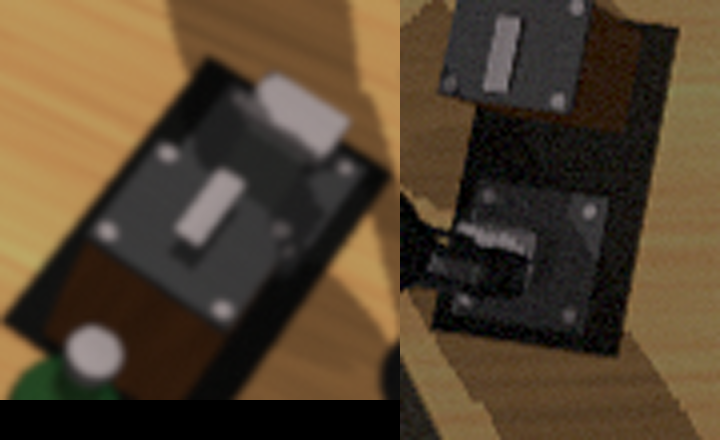

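The prop stands upright on the mat's empty end. Its rivets in the top view are at about (182,238), (207,243), (202,269) and (176,265). I'll compute how well it is centred.

Run:
```python
from h import *
pts=[(89,194),(189,211),(169,315),(64,301)]
px=[np.array([160+(x+.5)/4-.5,190+(y+.5)/4-.5]) for x,y in pts]
r=35
# local: crop upper-left etc
loc=[(-1,-1),(-1,1),(1,1),(1,-1)]
f=lambda q:np.concatenate([proj("top",pose(q[:2],q[2],[a*q[3],b*q[3],14]))[0]-p for (a,b),p in zip(loc,px)])
s=least_squares(f,[442,338,170,40]);print(s.x,s.fun.round(1))
# mat reference measured with same camera
mt=[(248,496,195,70),(14,462,195,-70),(323,86,-55,70)]
ob=[("top",np.array([165+(X+.5)/5-.5,180+(Y+.5)/5-.5]),[x,y,4]) for X,Y,x,y in mt]
q,_=fit(ob,[570,316,170]);print("block top-only",q,pose(q[:2],q[2],[130,0,4]))
ob=[("top",np.array([165+(X+.5)/5-.5,180+(Y+.5)/5-.5]),[x,y,165]) for X,Y,x,y in [(98,69,-25,-8),(126,72,-25,8),(108,165,25,8),(79,162,25,-8)]]
q,_=fit(ob,[570,316,170]);print("stud top-only",q,pose(q[:2],q[2],[130,0,4]))
```

```text
[442.6686214  344.12839069 169.78375698  38.77044425] [-0.4  0.1  0.2 -0.  -0.1  0.3  0.3 -0.4]
block top-only [570.13735119 315.3262415  170.31564409] [[441.98992441 337.19487219   4.        ]]
stud top-only [570.05800434 315.6565066  170.72184957] [[441.75875901 336.61607834   4.        ]]
```

The prop came out about 6.5 mm off centre in +y, so I'll regrip the housing and shift it.

servo_tool(motion=[[85,0,0,0,0,0,0.147],[85,0,0,0,0,0,0.147],[85,0,0,0,0,0,0.147],[85,0,0,0,0,0,0.147],[85,0,0,0,0,0,0.147],[85,0,0,0,0,0,0.147],[85,0,0,0,0,0,0.147],[85,0,0,0,0,0,0.147],[85,0,0,0,0,0,0.147],[85,0,0,0,0,0,0.147]])

```text
time: 11.1
tool_pos: [446.0, 339.3, 190.6]
tcp_rot: [179.5, -0.5, 77.9]
ft_force: [-0.2, -0.0, -0.7]
finger_gap: 85.0
```

Run:
```python
from h import *
plan([442.5,343,57],[180,0,80],6,85)
```

```text
t 11.10 j [32.   1.9 95.4 -0.  82.  44.2]
 tcp [446.  339.3 190.6] rot [179.5  -0.5  77.9] gap 85.0 F [-0.2 -0.  -0.7]
 shift [  1.8  -5.4 133.5] rotvec [ 0.009 -0.008 -0.037]
[[85, 0.3, -0.9, 22.3, 0.002, -0.001, -0.006],
[85, 0.3, -0.9, 22.3, 0.002, -0.001, -0.006],
[85, 0.4, -0.8, 22.3, 0.002, -0.001, -0.006],
[85, 0.4, -0.8, 22.3, 0.002, -0.001, -0.006],
[85, 0.4, -0.8, 22.3, 0.002, -0.001, -0.006],
[85, 0.5, -0.7, 22.3, 0.002, -0.001, -0.006]]
```

servo_tool(motion=[[85,0.6,-0.9,22.3,0.002,-0.001,-0.006],[85,0.6,-0.9,22.3,0.002,-0.001,-0.006],[85,0.6,-0.8,22.3,0.002,-0.001,-0.006],[85,0.6,-0.8,22.3,0.002,-0.001,-0.006],[85,0.6,-0.8,22.3,0.002,-0.001,-0.006],[85,0.5,-0.7,20,0.002,-0.001,-0.006],[85,0,0,0,0,0,0]])

```text
time: 11.8
tool_pos: [445.0, 345.8, 57.4]
tcp_rot: [179.9, -0.4, 77.5]
ft_force: [0.1, -0.2, -0.2]
finger_gap: 85.1
```

Run:
```python
from h import *
delta([442.5,343,57],[180,0,80])
```

```text
t 11.80 j [ 32.5  10.3 101.    0.2  68.3  45. ]
 tcp [445.  345.8  57.4] rot [179.9  -0.4  77.5] gap 85.1 F [ 0.1 -0.2 -0.2]
 shift [-3.3 -1.9  0.4] rotvec [ 0.002 -0.006 -0.044]
```

servo_tool(motion=[[85,-2,-2,-1,0.002,-0.006,-0.044],[60,0,0,0,0,0,-0.01],[20,0,0,0,0,0,0],[20,0,0,0,0,0,0],[20,0,0,0,0,0,0],[20,0,0,0,0,0,0]], force=60)

```text
time: 12.4
tool_pos: [444.1, 345.3, 61.9]
tcp_rot: [179.9, -0.2, 79.9]
ft_force: [0.5, -0.1, -5.1]
finger_gap: 38.7
```

servo_tool(motion=[[20,0,0,-6,0,0,0],[20,0,0,-6,0,0,0],[20,0,0,0,0,0,0]])

```text
time: 12.7
tool_pos: [442.1, 343.8, 72.0]
tcp_rot: [-179.9, 0.0, 79.8]
ft_force: [0.6, 0.2, -7.5]
finger_gap: 38.9
```

Run:
```python
from h import *
delta([442.5,343,57],[180,0,80])
```

```text
t 12.70 j [ 32.6   9.1 100.7   0.   70.3  42.8]
 tcp [442.1 343.8  72. ] rot [-179.9    0.    79.8] gap 38.9 F [ 0.6  0.2 -7.5]
 shift [-0.7  0.6 15. ] rotvec [-0.002  0.001 -0.003]
```

servo_tool(motion=[[20,-3,1,0,0,0,0],[20,-2,0.7,2,0,0,0],[20,0,0,3,0,0,0],[20,0,0,2,0,0,0]])

```text
time: 13.1
tool_pos: [442.2, 337.4, 63.5]
tcp_rot: [-179.8, 0.1, 79.8]
ft_force: [0.2, 0.2, -8.0]
finger_gap: 38.9
```

servo_tool(motion=[[20,0.7,0.5,1.5,0,0,0],[20,0,0,1.5,0,0,0]])

```text
time: 13.3
tool_pos: [442.3, 337.4, 62.1]
tcp_rot: [-179.8, 0.2, 79.8]
ft_force: [-11.7, -7.2, 16.8]
finger_gap: 38.8
```

servo_tool(motion=[[20,0,0,1.5,0,0,0]])

```text
time: 13.4
tool_pos: [442.5, 337.5, 62.2]
tcp_rot: [-179.8, 0.2, 79.8]
ft_force: [-7.7, -6.1, 7.6]
finger_gap: 38.5
```

servo_tool(motion=[[20,0,0,1.5,0,0,0]])

```text
time: 13.5
tool_pos: [442.5, 337.6, 62.2]
tcp_rot: [-179.8, 0.3, 79.8]
ft_force: [-7.6, -6.3, 7.1]
finger_gap: 38.8
```

servo_tool(motion=[[45,0,0,0,0,0,0],[70,0,0,-2,0,0,0],[85,0,0,0,0,0,0],[85,0,0,-25,0,0,0],[85,0,0,-25,0,0,0],[85,0,0,-25,0,0,0],[85,0,0,-20,0,0,0]])

```text
time: 14.2
tool_pos: [444.7, 339.2, 164.2]
tcp_rot: [-180.0, 0.1, 79.8]
ft_force: [-0.2, -0.7, 0.8]
finger_gap: 85.1
```

servo_tool(motion=[[85,0,0,0,0,0,-0.149],[85,0,0,0,0,0,-0.149],[85,0,0,0,0,0,-0.149],[85,0,0,0,0,0,-0.149],[85,0,0,0,0,0,-0.149],[85,0,0,0,0,0,-0.149],[85,0,0,0,0,0,-0.149],[85,0,0,0,0,0,-0.149],[85,0,0,0,0,0,-0.149],[85,0,0,0,0,0,-0.149]])

```text
time: 15.2
tool_pos: [452.3, 344.1, 176.6]
tcp_rot: [179.1, 0.9, 166.0]
ft_force: [-0.3, -0.2, 0.1]
finger_gap: 85.1
```

Run:
```python
from h import *
plan([442,337.5,81],[180,0,170],5,85)
a=snapshot("top")[205:295,160:240]
b=snapshot("scene")[205:295,415:515]
f=lambda i:cv2.convertScaleAbs(cv2.resize(i,None,fx=4.4,fy=4.4,interpolation=cv2.INTER_CUBIC),alpha=1.8,beta=15)
cv2.imwrite("pics/g4.png",np.hstack([f(b),f(a)]))
```

```text
t 15.20 j [ 32.1   3.2  95.6  -0.   79.9 -43.9]
 tcp [452.3 344.1 176.6] rot [179.1   0.9 166. ] gap 85.1 F [-0.3 -0.2  0.1]
 shift [  9.9 -10.4  95.3] rotvec [ 0.015  0.016 -0.069]
[[85, 2.0, -2.1, 19.1, 0.003, 0.003, -0.014],
[85, 1.9, -2.0, 19.1, 0.003, 0.003, -0.014],
[85, 1.9, -1.9, 19.1, 0.003, 0.003, -0.014],
[85, 1.9, -1.8, 19.1, 0.003, 0.003, -0.014],
[85, 1.8, -1.7, 19.1, 0.003, 0.003, -0.014]]
```

View pics/g4.png

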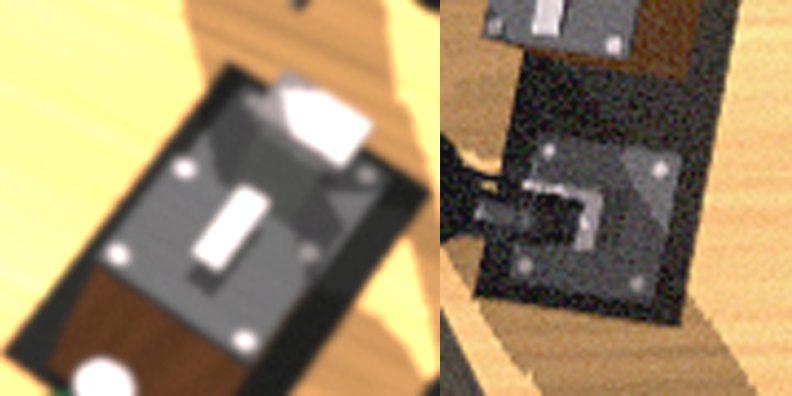

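Top-view rivets are now at about (184,239), (210,243), (204,269) and (179,265). That puts the prop at (441,337.4), within about 1 mm of the place at (442,337.5). Next I'll move down to the head.

servo_tool(motion=[[85,2.5,-2.6,19.1,0.003,0.003,-0.014],[85,2.2,-2.5,19.1,0.003,0.003,-0.014],[85,2.2,-2.4,19.1,0.003,0.003,-0.014],[85,2.0,-2.0,19.1,0.003,0.003,-0.014],[85,1.8,-1.7,15,0.003,0.003,-0.014],[85,0,0,0,0,0,0]])

```text
time: 15.9
tool_pos: [442.9, 338.0, 85.2]
tcp_rot: [179.7, 0.4, 168.3]
ft_force: [-1.1, -0.6, 0.3]
finger_gap: 84.8
```

Run:
```python
from h import *
delta([442,337.5,80],[180,0,170])
```

```text
t 15.90 j [ 32.1   7.3 101.3  -0.   71.  -46.3]
 tcp [442.9 338.   85.2] rot [179.7   0.4 168.3] gap 84.8 F [-1.1 -0.6  0.3]
 shift [ 0.9 -0.7  5.2] rotvec [ 0.005  0.006 -0.029]
```

servo_tool(motion=[[85,0.9,-0.7,7,0.005,0.006,-0.029],[70,0.5,-0.5,1,0,0,0],[30,0.5,-0.5,1,0,0,0],[30,0.5,-0.5,1,0,0,0],[30,0,0,0.5,0,0,0],[30,0,0,0.5,0,0,0]], force=50)

```text
time: 16.5
tool_pos: [442.2, 336.5, 78.0]
tcp_rot: [179.9, 0.2, 169.9]
ft_force: [-3.2, -1.5, 3.0]
finger_gap: 54.8
```

Run:
```python
from h import *
delta([442,337.5,80],[180,0,170])
```

```text
t 16.50 j [ 3.200e+01  7.800e+00  1.015e+02 -1.000e-01  7.050e+01 -4.780e+01]
 tcp [442.2 336.5  78. ] rot [179.9   0.2 169.9] gap 54.8 F [-3.2 -1.5  3. ]
 shift [ 0.3  0.9 -2. ] rotvec [ 0.001  0.003 -0.002]
```

servo_tool(motion=[[30,0,0,-5,0,0,0],[30,0,0,-5,0,0,0],[30,0,0,-5,0,0,0],[30,0,0,-5,0,0,0]])

```text
time: 16.9
tool_pos: [442.0, 336.4, 98.3]
tcp_rot: [179.9, 0.2, 169.9]
ft_force: [1.7, -0.5, -3.0]
finger_gap: 54.9
```

servo_tool(motion=[[30,0,0,-5,0,0,0],[30,0,0,-5,0,0,0],[30,0,0,-5,0,0,0]])

```text
time: 17.2
tool_pos: [442.0, 336.3, 114.8]
tcp_rot: [179.9, 0.2, 169.9]
ft_force: [0.1, -0.3, -1.8]
finger_gap: 54.6
```

Run:
```python
from h import *
delta([442.2,336.5,131],[180,0,170])
```

```text
t 17.20 j [ 32.    5.4 100.   -0.1  74.5 -47.8]
 tcp [442.  336.3 114.8] rot [179.9   0.2 169.9] gap 54.6 F [ 0.1 -0.3 -1.8]
 shift [ -0.2   0.2 -16.2] rotvec [ 0.001  0.003 -0.003]
```

servo_tool(motion=[[30,0,0,-5,0,0,0],[30,0,0,-5,0,0,0]])

```text
time: 17.4
tool_pos: [442.1, 336.3, 125.9]
tcp_rot: [179.9, 0.2, 169.9]
ft_force: [-0.2, 0.1, -2.4]
finger_gap: 54.5
```

servo_tool(motion=[[30,0,0,-3,0,0,0],[30,0,0,0,0,0,0]])

```text
time: 17.6
tool_pos: [442.1, 336.3, 130.0]
tcp_rot: [179.9, 0.2, 169.9]
ft_force: [1.0, -1.5, -2.0]
finger_gap: 54.4
```

servo_tool(motion=[[30,0,0,2,0,0,0],[30,0,0,2,0,0,0]])

```text
time: 17.8
tool_pos: [442.1, 336.3, 126.1]
tcp_rot: [179.9, 0.2, 169.9]
ft_force: [-0.7, -0.5, 0.3]
finger_gap: 54.5
```

servo_tool(motion=[[62,0,0,0,0,0,0],[85,0,0,0,0,0,0],[85,0,0,0,0,0,0],[85,0,0,-15,0,0,0],[85,0,0,-30,0,0,0],[85,0,0,-30,0,0,0]])

```text
time: 18.4
tool_pos: [439.7, 335.4, 200.1]
tcp_rot: [-179.8, -0.1, 169.9]
ft_force: [0.7, 0.4, -1.1]
finger_gap: 85.2
```

Run:
```python
from h import *
plan([488,-60,150],[180,0,-5],20,85)
```

```text
t 18.40 j [ 32.1   1.3  95.   -0.   83.9 -47.8]
 tcp [439.7 335.4 200.1] rot [-1.798e+02 -1.000e-01  1.699e+02] gap 85.2 F [ 0.7  0.4 -1.1]
 shift [-117.3 -380.6   51. ] rotvec [-3.000e-03  4.000e-03  3.052e+00]
[[85, -5.9, -19.0, 2.5, -0.0, 0.0, 0.153],
[85, -8.7, -17.9, 2.5, -0.0, 0.0, 0.153],
[85, -11.3, -16.4, 2.5, -0.0, 0.0, 0.153],
[85, -13.7, -14.5, 2.5, -0.0, 0.0, 0.153],
[85, -15.7, -12.2, 2.5, -0.0, 0.0, 0.153],
[85, -17.4, -9.7, 2.5, -0.0, 0.0, 0.153],
[85, -18.7, -6.9, 2.5, -0.0, 0.0, 0.153],
[85, -19.5, -4.0, 2.5, -0.0, 0.0, 0.153],
[85, -19.9, -1.0, 2.5, -0.0, 0.0, 0.153],
[85, -19.8, 2.0, 2.5, -0.0, 0.0, 0.153],
[85, -19.3, 5.0, 2.5, -0.0, 0.0, 0.153],
[85, -18.3, 7.9, 2.5, -0.0, 0.0, 0.153],
[85, -16.9, 10.6, 2.5, -0.0, 0.0, 0.153],
[85, -15.1, 13.0, 2.5, -0.0, 0.0, 0.153],
[85, -12.9, 15.2, 2.5, -0.0, 0.0, 0.153],
[85, -10.5, 16.9, 2.5, -0.0, 0.0, 0.153],
[85, -7.8, 18.3, 2.5, -0.0, 0.0, 0.153],
[85, -4.9, 19.3, 2.5, -0.0, 0.0, 0.153],
[85, -1.9, 19.8, 2.5, -0.0, 0.0, 0.153],
[85, 1.1, 19.9, 2.5, -0.0, 0.0, 0.153]]
```

servo_tool(motion=[[85,-5.9,-19.0,0,0,0,0.15],[85,-8.7,-17.9,0,0,0,0.15],[85,-11.3,-16.4,0,0,0,0.15],[85,-13.7,-14.5,0,0,0,0.15],[85,-15.7,-12.2,0,0,0,0.15],[85,-17.4,-9.7,0,0,0,0.15],[85,-18.7,-6.9,0,0,0,0.15],[85,-19.5,-4.0,0,0,0,0.15],[85,-19.9,-1.0,0,0,0,0.15],[85,-19.8,2.0,0,0,0,0.15]])

```text
time: 19.4
tool_pos: [472.6, 136.8, 223.6]
tcp_rot: [178.7, -0.7, 83.6]
ft_force: [0.1, -0.7, -0.3]
finger_gap: 85.1
```

Run:
```python
from h import *
plan([493,-72.5,100],[180,0,-5],10,85)
a=snapshot("top")[190:300,160:240]
b=snapshot("scene")[190:300,415:515]
f=lambda i:cv2.convertScaleAbs(cv2.resize(i,None,fx=4.4,fy=4.4,interpolation=cv2.INTER_CUBIC),alpha=1.2,beta=15)
cv2.imwrite("pics/g5.png",np.hstack([f(b),f(a)]))
```

```text
t 19.40 j [  9.9 -10.8 104.    0.4  85.3  16.2]
 tcp [472.6 136.8 223.6] rot [178.7  -0.7  83.6] gap 85.1 F [ 0.1 -0.7 -0.3]
 shift [-207.4   40.7  121.8] rotvec [ 0.008 -0.028  1.547]
[[85, -20.7, 4.1, 12.2, 0.001, -0.003, 0.155],
[85, -19.8, 7.2, 12.2, 0.001, -0.003, 0.155],
[85, -18.4, 10.2, 12.3, 0.001, -0.003, 0.155],
[85, -16.6, 12.9, 12.3, 0.001, -0.003, 0.155],
[85, -14.4, 15.3, 12.4, 0.001, -0.003, 0.155],
[85, -11.8, 17.4, 12.4, 0.001, -0.003, 0.155],
[85, -9.0, 19.0, 12.4, 0.001, -0.003, 0.155],
[85, -5.9, 20.2, 12.4, 0.001, -0.003, 0.155],
[85, -2.7, 20.8, 12.4, 0.001, -0.003, 0.155],
[85, 0.6, 21.0, 12.4, 0.001, -0.003, 0.155]]
```

View pics/g5.png

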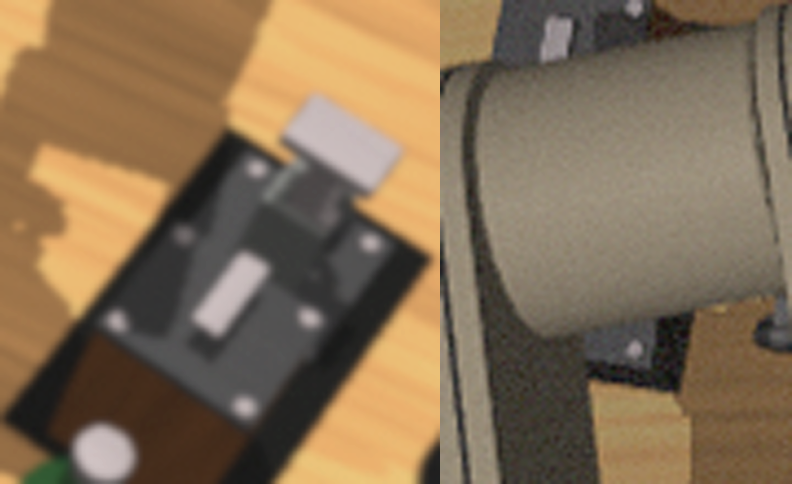

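In the scene view the column is raised; the head's top is centred at about px (492.6,221.4). I'll check its level while moving on to the bar.

servo_tool(motion=[[85,-20.7,4.1,10,0,0,0.15],[85,-19.8,7.2,10,0,0,0.15],[85,-18.4,10.2,10,0,0,0.15],[85,-16.6,12.9,10,0,0,0.15],[85,-14.4,15.3,10,0,0,0.15],[85,-11.8,17.4,10,0,0,0.15],[85,-9.0,19.0,10,0,0,0.15],[85,-5.9,20.2,10,0,0,0.15],[85,-2.7,20.8,10,0,0,0.15],[85,0,15,5,0,0,0.1]])

```text
time: 20.5
tool_pos: [505.0, -65.2, 136.3]
tcp_rot: [-179.2, -2.4, 0.8]
ft_force: [0.6, 0.4, 1.0]
finger_gap: 84.9
```

Run:
```python
from h import *
for z in(132,144,156): print(z,proj("scene",[441.5,337.5,z]).round(1))
plan([493,-72.5,60],[180,0,-5],5,85)
```

```text
132 [[491.6 224.5]]
144 [[493.1 222. ]]
156 [[494.6 219.4]]
t 20.50 j [-14.1  -5.1 108.1   1.4  74.9  74.7]
 tcp [505.  -65.2 136.3] rot [-179.2   -2.4    0.8] gap 84.9 F [0.6 0.4 1. ]
 shift [-15.2   8.2  75.6] rotvec [-0.016 -0.04   0.101]
[[85, -3.0, 1.6, 15.1, -0.003, -0.008, 0.02],
[85, -2.9, 1.6, 15.2, -0.003, -0.008, 0.02],
[85, -2.7, 1.7, 15.2, -0.003, -0.008, 0.02],
[85, -2.6, 1.7, 15.2, -0.003, -0.008, 0.02],
[85, -2.4, 1.7, 15.2, -0.003, -0.008, 0.02]]
```

servo_tool(motion=[[60,-3.0,1.6,16,-0.003,-0.008,0.02],[60,-2.9,1.6,16,-0.003,-0.008,0.02],[60,-2.7,1.7,16,-0.003,-0.008,0.02],[60,-2.6,1.7,16,-0.003,-0.008,0.02],[60,-2.4,1.7,16,-0.003,-0.008,0.02],[60,0,0,0,0,0,0]])

```text
time: 21.1
tool_pos: [491.7, -70.1, 49.3]
tcp_rot: [-180.0, 0.2, -4.6]
ft_force: [-0.2, -0.5, -0.6]
finger_gap: 60.1
```

Run:
```python
from h import *
plan([493,-72.5,13],[180,0,-5],4,60)
```

```text
t 21.10 j [-14.    1.6 111.4   0.   67.2  80.6]
 tcp [491.7 -70.1  49.3] rot [-180.     0.2   -4.6] gap 60.1 F [-0.2 -0.5 -0.6]
 shift [ 1.6  2.3 36.3] rotvec [-0.001  0.004  0.006]
[[60, 0.4, 0.6, 9.1, -0.0, 0.001, 0.002],
[60, 0.4, 0.6, 9.1, -0.0, 0.001, 0.002],
[60, 0.4, 0.6, 9.1, -0.0, 0.001, 0.002],
[60, 0.4, 0.6, 9.1, -0.0, 0.001, 0.002]]
```

servo_tool(motion=[[60,0.4,0.6,9,0,0.001,0.002],[60,0.4,0.6,9,0,0.001,0.002],[60,0.4,0.6,9,0,0.001,0.002],[60,0.4,0.6,7,0,0.001,0.002],[60,0,0,0,0,0,0]])

```text
time: 21.6
tool_pos: [493.9, -72.5, 12.9]
tcp_rot: [-180.0, -0.1, -5.0]
ft_force: [-0.1, 0.5, -0.7]
finger_gap: 59.9
```

Run:
```python
from h import *
delta([493,-72.5,13],[180,0,-5])
```

```text
t 21.60 j [-1.430e+01  5.000e+00  1.122e+02  1.000e-01  6.270e+01  8.070e+01]
 tcp [493.9 -72.5  12.9] rot [-1.8e+02 -1.0e-01 -5.0e+00] gap 59.9 F [-0.1  0.5 -0.7]
 shift [-0.9  0.1 -0.1] rotvec [-0.001 -0.001 -0.001]
```

servo_tool(motion=[[5,0,0,0,0,0,0],[5,0,0,0.5,0,0,0],[5,0,0,0.5,0,0,0],[5,0,0,0.5,0,0,0],[5,0,0,0,0,0,0],[5,0,0,0,0,0,0]], force=100)

```text
time: 22.2
tool_pos: [495.0, -72.9, 12.9]
tcp_rot: [-180.0, -0.2, -5.0]
ft_force: [0.5, -0.2, -2.4]
finger_gap: 10.3
```

Run:
```python
from h import *
delta([493,-72.5,13],[180,0,-5])
```

```text
t 22.20 j [-1.430e+01  5.100e+00  1.122e+02  1.000e-01  6.260e+01  8.070e+01]
 tcp [495.  -72.9  12.9] rot [-180.    -0.2   -5. ] gap 10.3 F [ 0.5 -0.2 -2.4]
 shift [-2.  -0.2 -0.1] rotvec [-0.    -0.004 -0.001]
```

servo_tool(motion=[[5,0,0,-10,0,0,0],[5,0,0,-30,0,0,0],[5,0,0,-40,0,0,0],[5,0,0,-40,0,0,0],[5,0,0,-40,0,0,0],[5,0,0,-40,0,0,0],[5,0,0,-40,0,0,0]])

```text
time: 22.9
tool_pos: [488.0, -71.4, 256.0]
tcp_rot: [-179.8, 0.7, -5.0]
ft_force: [1.0, -0.4, -3.3]
finger_gap: 10.0
```

```bash
cat >> h.py <<'E'
S=np.array([570.1,316.0,144.]); BY=170.2; QT=np.array([-92.5,0,13.])  # lip inner-bottom edge in tool frame
def barpose(xq,zq,th):
    rpy=[180,-th,BY]; Rt=Ro.from_euler("xyz",rpy,degrees=True)
    Q=S+Ro.from_euler("z",BY,degrees=True).apply([xq,0,zq]); return Q-Rt.apply(QT),rpy
def where():
    s=sense(); Rt=Ro.from_euler("xyz",s["tcp_rot"],degrees=True); rb=Ro.from_euler("z",BY,degrees=True).inv()
    q=rb.apply(s["tool_pos"]+Rt.apply(QT)-S); e=(rb*Rt).as_euler("xyz",degrees=True)
    print("Q in block:",q.round(1),"th %.1f roll %.1f dyaw %.1f"%(-e[1],(e[0]%360)-180,e[2]))
E
python3 - <<'E'
from h import *
p,r=barpose(-30,150,0); print(p,barpose(-30,7.5,27))
plan(p,r,21,5)
E
```

```text
[508.51200634 326.6380937  307.        ] (array([524.26254252, 323.9175037 , 205.07720604]), [180, -27, 170.2])
t 22.90 j [-14.3  -9.1  99.1   0.1  90.7  80.7]
 tcp [488.  -71.4 256. ] rot [-179.8    0.7   -5. ] gap 10.0 F [ 1.  -0.4 -3.3]
 shift [ -15.1 -398.4  -49.6] rotvec [-0.02  -0.004 -3.058]
[[5, -0.7, -19.0, -2.4, -0.001, -0.0, -0.146],
[5, 2.0, -18.9, -2.4, -0.001, -0.0, -0.146],
[5, 4.8, -18.4, -2.4, -0.001, -0.0, -0.146],
[5, 7.4, -17.5, -2.4, -0.001, -0.0, -0.146],
[5, 9.8, -16.2, -2.4, -0.001, -0.0, -0.146],
[5, 12.1, -14.6, -2.4, -0.001, -0.0, -0.146],
[5, 14.1, -12.7, -2.5, -0.001, -0.0, -0.146],
[5, 15.8, -10.5, -2.5, -0.001, -0.0, -0.146],
[5, 17.1, -8.1, -2.5, -0.001, -0.0, -0.146],
[5, 18.1, -5.6, -2.5, -0.001, -0.0, -0.146],
[5, 18.8, -2.9, -2.5, -0.001, -0.0, -0.146],
[5, 19.0, -0.1, -2.5, -0.001, -0.0, -0.146],
[5, 18.8, 2.6, -2.5, -0.001, -0.0, -0.146],
[5, 18.2, 5.3, -2.5, -0.001, -0.0, -0.146],
[5, 17.2, 7.9, -2.5, -0.001, -0.0, -0.146],
[5, 15.9, 10.3, -2.5, -0.001, -0.0, -0.146],
[5, 14.2, 12.5, -2.5, -0.001, -0.0, -0.146],
[5, 12.3, 14.5, -2.5, -0.001, -0.0, -0.146],
[5, 10.0, 16.1, -2.5, -0.001, -0.0, -0.146],
[5, 7.6, 17.4, -2.5, -0.001, -0.0, -0.146],
[5, 5.0, 18.3, -2.4, -0.001, -0.0, -0.146]]
```

servo_tool(motion=[[5,-0.7,-19.0,-3,0,0,-0.146],[5,2.0,-18.9,-3,0,0,-0.146],[5,4.8,-18.4,-3,0,0,-0.146],[5,7.4,-17.5,-3,0,0,-0.146],[5,9.8,-16.2,-3,0,0,-0.146],[5,12.1,-14.6,-3,0,0,-0.146],[5,14.1,-12.7,-3,0,0,-0.146],[5,15.8,-10.5,-3,0,0,-0.146],[5,17.1,-8.1,-3,0,0,-0.146],[5,18.1,-5.6,-3,0,0,-0.146]])

```text
time: 23.9
tool_pos: [495.6, 122.2, 303.7]
tcp_rot: [179.6, -0.1, 80.7]
ft_force: [0.5, -0.4, -2.8]
finger_gap: 10.2
```

Run:
```python
from h import *
p,r=barpose(-30,150,0)
plan(p,r,11,5)
```

```text
t 23.90 j [ 8.1 -7.9 93.1 -0.  94.4 17.4]
 tcp [495.6 122.2 303.7] rot [ 1.796e+02 -1.000e-01  8.070e+01] gap 10.2 F [ 0.5 -0.4 -2.8]
 shift [203.8 -20.2  -3.2] rotvec [ 0.006  0.004 -1.562]
[[5, 18.5, -1.8, -0.3, 0.001, 0.0, -0.142],
[5, 18.6, 0.8, -0.3, 0.001, 0.0, -0.142],
[5, 18.3, 3.4, -0.3, 0.001, 0.0, -0.142],
[5, 17.6, 6.0, -0.3, 0.001, 0.0, -0.142],
[5, 16.6, 8.4, -0.3, 0.001, 0.0, -0.142],
[5, 15.3, 10.7, -0.3, 0.001, 0.0, -0.142],
[5, 13.6, 12.7, -0.3, 0.001, 0.0, -0.142],
[5, 11.7, 14.5, -0.3, 0.001, 0.0, -0.142],
[5, 9.5, 16.0, -0.3, 0.001, 0.0, -0.142],
[5, 7.1, 17.2, -0.3, 0.001, 0.0, -0.142],
[5, 4.6, 18.0, -0.3, 0.001, 0.0, -0.142]]
```

servo_tool(motion=[[5,18.5,-1.8,0,0,0,-0.146],[5,18.6,0.8,0,0,0,-0.146],[5,18.3,3.4,0,0,0,-0.146],[5,17.6,6.0,0,0,0,-0.146],[5,16.6,8.4,0,0,0,-0.146],[5,15.3,10.7,0,0,0,-0.146],[5,13.6,12.7,0,0,0,-0.146],[5,11.7,14.5,0,0,0,-0.146],[5,9.5,16.0,0,0,0,-0.146],[5,7.1,17.2,0,0,0,-0.146]])

```text
time: 24.9
tool_pos: [497.4, 315.6, 310.0]
tcp_rot: [179.9, 0.5, 166.7]
ft_force: [0.4, 0.4, -2.6]
finger_gap: 10.1
```

Run:
```python
from h import *
where()
p,r=barpose(-32,60,27.5)
plan(p,r,8,5)
```

```text
Q in block: [-20.9  18.5 153.8] th -0.5 roll -0.1 dyaw -3.5
t 24.90 j [ 27.5   4.3  80.6  -0.2  94.7 -49.2]
 tcp [497.4 315.6 310. ] rot [179.9   0.5 166.7] gap 10.1 F [ 0.4  0.4 -2.6]
 shift [-26.2  14.3  52. ] rotvec [ 0.017  0.488 -0.06 ]
[[5, -3.3, 1.8, 6.5, 0.002, 0.061, -0.007],
[5, -3.7, 1.8, 6.3, 0.002, 0.061, -0.007],
[5, -4.1, 1.8, 6.0, 0.002, 0.061, -0.007],
[5, -4.4, 1.7, 5.8, 0.002, 0.061, -0.007],
[5, -4.8, 1.7, 5.5, 0.002, 0.061, -0.007],
[5, -5.1, 1.7, 5.2, 0.002, 0.061, -0.007],
[5, -5.5, 1.7, 4.9, 0.002, 0.061, -0.007],
[5, -5.8, 1.6, 4.5, 0.002, 0.061, -0.007]]
```

servo_tool(motion=[[5,-3.3,1.8,5,0.002,0.062,-0.008],[5,-3.7,1.8,5,0.002,0.062,-0.008],[5,-4.1,1.8,5,0.002,0.062,-0.008],[5,-4.4,1.7,5,0.002,0.062,-0.008],[5,-4.8,1.7,5,0.002,0.062,-0.008],[5,-5.1,1.7,5,0.002,0.062,-0.008],[5,-5.5,1.7,4.5,0.002,0.061,-0.007],[5,-5.8,1.6,4.5,0.002,0.061,-0.007],[5,0,0,0,0,0,0]])

```text
time: 25.8
tool_pos: [525.7, 327.4, 267.3]
tcp_rot: [179.7, -28.8, 171.4]
ft_force: [1.0, -0.4, -3.5]
finger_gap: 10.1
```

Run:
```python
from h import *
where()
p,r=barpose(-32,40,27.5)
plan(p,r,4,5)
```

```text
Q in block: [-29.2  -5.3  67.4] th 28.8 roll -0.3 dyaw 1.2
t 25.80 j [ 19.3  33.4  54.3  15.  117.2 -58.1]
 tcp [525.7 327.4 267.3] rot [179.7 -28.8 171.4] gap 10.1 F [ 1.  -0.4 -3.5]
 shift [-15.3  -3.8  24.7] rotvec [-0.004 -0.022  0.018]
[[5, -3.8, -1.0, 6.2, -0.001, -0.006, 0.005],
[5, -3.8, -0.9, 6.2, -0.001, -0.006, 0.005],
[5, -3.8, -0.9, 6.2, -0.001, -0.006, 0.005],
[5, -3.7, -0.9, 6.2, -0.001, -0.006, 0.005]]
```

servo_tool(motion=[[5,-3.8,-1.0,6.2,-0.001,-0.006,0.005],[5,-3.8,-0.9,6.2,-0.001,-0.006,0.005],[5,-3.8,-0.9,6.2,-0.001,-0.006,0.005],[5,-3.7,-0.9,6.2,-0.001,-0.006,0.005],[5,0,0,0,0,0,0]])

```text
time: 26.3
tool_pos: [526.5, 323.8, 239.2]
tcp_rot: [180.0, -26.8, 170.1]
ft_force: [0.5, -0.1, -1.9]
finger_gap: 10.3
```

Run:
```python
from h import *
where()
p,r=barpose(-32,24,27.5)
plan(p,r,3,5)
a=snapshot("top")[150:260,150:250]
b=snapshot("scene")[180:290,415:515]
f=lambda i:cv2.convertScaleAbs(cv2.resize(i,None,fx=4,fy=4,interpolation=cv2.INTER_CUBIC),alpha=1.3,beta=15)
cv2.imwrite("pics/g6.png",np.hstack([f(b),f(a)]))
```

```text
Q in block: [-32.5  -0.1  41.9] th 26.8 roll -0.0 dyaw -0.1
t 26.30 j [ 19.3  31.8  58.8  13.8 112.6 -58.1]
 tcp [526.5 323.8 239.2] rot [180.  -26.8 170.1] gap 10.3 F [ 0.5 -0.1 -1.9]
 shift [-7.8 -0.3 15. ] rotvec [ 0.002  0.013 -0.002]
[[5, -2.6, -0.1, 5.0, 0.001, 0.004, -0.001],
[5, -2.6, -0.1, 5.0, 0.001, 0.004, -0.001],
[5, -2.7, -0.1, 5.0, 0.001, 0.004, -0.001]]
```

View pics/g6.png

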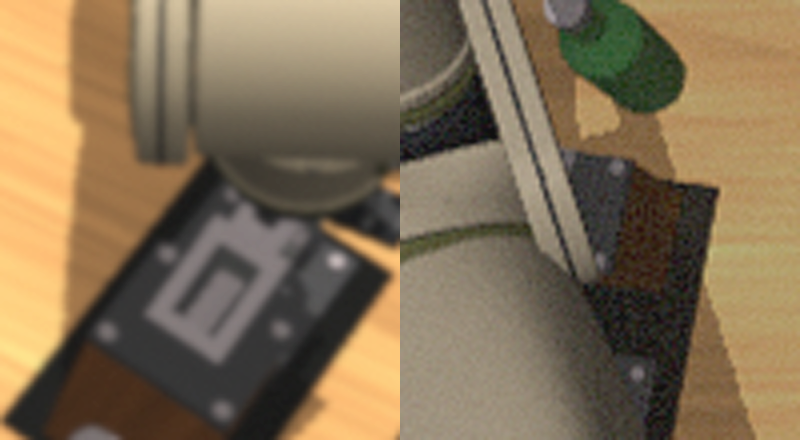

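Through the eye the scene view shows the stud's head inside it. The lip's outer corners are at about px (451.6,258.4) and (470.1,270.1). I'll compare these with the model.

Run:
```python
from h import *
s=sense(); Rt=Ro.from_euler("xyz",s["tcp_rot"],degrees=True)
for a,b,y in[(-100,6,-23),(-100,6,23),(-90.5,6,-13),(-90.5,6,13),(-45.5,6,-13),(-45.5,6,13)]:
    px=proj("scene",s["tool_pos"]+Rt.apply([a-2,-y,13-b]))[0]; print(a,y,px.round(1),((px-[415,180]+.4)*4).round())
```

```text
-100 -23 [468.6 271.8] [216. 369.]
-100 23 [450.1 259.2] [142. 319.]
-90.5 -13 [467.1 265.4] [210. 343.]
-90.5 13 [456.7 258.3] [168. 315.]
-45.5 -13 [479.3 248.2] [259. 275.]
-45.5 13 [468.8 241.3] [217. 247.]
```

servo_tool(motion=[[5,-3.4,-0.1,5.5,0,0.004,0],[5,-3.4,-0.1,5.5,0,0.004,0],[5,-3.2,-0.1,5.5,0,0.004,0],[5,0,0,0,0,0,0]])

```text
time: 26.8
tool_pos: [528.7, 323.8, 220.4]
tcp_rot: [179.8, -27.4, 170.2]
ft_force: [0.1, 0.7, -3.1]
finger_gap: 10.3
```

Run:
```python
from h import *
where()
p,r=barpose(-34,7.5,27.5)
plan(p,r,4,5)
```

```text
Q in block: [-34.1  -0.6  22.3] th 27.4 roll -0.2 dyaw -0.0
t 26.80 j [ 19.1  33.1  59.2  14.  111.5 -58.6]
 tcp [528.7 323.8 220.4] rot [179.8 -27.4 170.2] gap 10.3 F [ 0.1  0.7 -3.1]
 shift [-6.8 -0.7 13. ] rotvec [ 0.003  0.002 -0.001]
[[5, -1.7, -0.2, 3.2, 0.001, 0.0, -0.0],
[5, -1.7, -0.2, 3.2, 0.001, 0.0, -0.0],
[5, -1.7, -0.2, 3.2, 0.001, 0.0, -0.0],
[5, -1.7, -0.2, 3.2, 0.001, 0.0, -0.0]]
```

servo_tool(motion=[[5,-1.7,-0.2,3.2,0.001,0,0],[5,-1.7,-0.2,3.2,0.001,0,0],[5,-1.7,-0.2,3.2,0,0,0]])

```text
time: 27.1
tool_pos: [529.1, 323.1, 208.8]
tcp_rot: [180.0, -27.4, 170.2]
ft_force: [0.9, -0.1, -2.6]
finger_gap: 10.1
```

Run:
```python
from h import *
where()
p,r=barpose(-34,7,27.5)
plan(p,r,1,5)
```

```text
Q in block: [-34.5   0.   10.7] th 27.4 roll -0.0 dyaw -0.0
t 27.10 j [ 19.1  33.5  59.8  13.8 110.5 -59. ]
 tcp [529.1 323.1 208.8] rot [180.  -27.4 170.2] gap 10.1 F [ 0.9 -0.1 -2.6]
 shift [-1.3 -0.   3.3] rotvec [ 0.001  0.002 -0.001]
[[5, -1.3, -0.0, 3.3, 0.001, 0.002, -0.001]]
```

servo_tool(motion=[[5,-0.9,0,1.8,0,0,0],[5,-0.9,0,1.8,0,0,0]])

```text
time: 27.3
tool_pos: [528.8, 323.1, 204.0]
tcp_rot: [180.0, -27.4, 170.2]
ft_force: [-0.1, -0.5, -2.2]
finger_gap: 10.3
```

servo_tool(motion=[[5,-0.7,0,1.3,0,0,0]])

```text
time: 27.4
tool_pos: [528.8, 323.1, 202.3]
tcp_rot: [180.0, -27.4, 170.1]
ft_force: [0.8, -0.2, -3.6]
finger_gap: 10.2
```

servo_tool(motion=[[5,-0.7,0,1.3,0,0,0]])

```text
time: 27.5
tool_pos: [528.8, 323.2, 200.9]
tcp_rot: [180.0, -27.4, 170.2]
ft_force: [-3.4, -0.5, 3.4]
finger_gap: 10.4
```

Run:
```python
from h import *
where()
```

```text
Q in block: [-34.2   0.    2.8] th 27.4 roll -0.0 dyaw -0.0
```

servo_tool(motion=[[5,1.4,0,-2.7,0,0,0],[5,0,0,0,0,0,0]])

```text
time: 27.7
tool_pos: [528.8, 323.2, 204.3]
tcp_rot: [180.0, -27.4, 170.2]
ft_force: [1.0, -0.1, -1.6]
finger_gap: 10.2
```

```bash
sed -i 's/144\.\])/142.5])/' h.py
python3 - <<'E'
from h import *
where()
p,r=barpose(-15,7.3,27.5)
plan(p,r,6,5)
E
```

```text
Q in block: [-34.2  -0.    7.7] th 27.4 roll -0.0 dyaw -0.0
t 27.70 j [ 19.1  33.6  60.2  13.8 110.1 -59.1]
 tcp [528.8 323.2 204.3] rot [180.  -27.4 170.2] gap 10.2 F [ 1.  -0.1 -1.6]
 shift [16.9 -0.1  9. ] rotvec [ 0.001  0.001 -0.   ]
[[5, 2.8, -0.0, 1.5, 0.0, 0.0, -0.0],
[5, 2.8, -0.0, 1.5, 0.0, 0.0, -0.0],
[5, 2.8, -0.0, 1.5, 0.0, 0.0, -0.0],
[5, 2.8, -0.0, 1.5, 0.0, 0.0, -0.0],
[5, 2.8, -0.0, 1.5, 0.0, 0.0, -0.0],
[5, 2.8, -0.0, 1.5, 0.0, 0.0, -0.0]]
```

servo_tool(motion=[[5,2.8,0,1.5,0,0,0],[5,2.8,0,1.5,0,0,0],[5,2.8,0,1.5,0,0,0]])

```text
time: 28.0
tool_pos: [519.3, 324.9, 204.5]
tcp_rot: [179.9, -27.4, 170.2]
ft_force: [0.0, 0.2, -1.9]
finger_gap: 10.4
```

servo_tool(motion=[[5,2.8,0,1.5,0,0,0],[5,2.8,0,1.5,0,0,0]])

```text
time: 28.2
tool_pos: [512.2, 326.1, 204.4]
tcp_rot: [179.9, -27.4, 170.2]
ft_force: [0.6, -0.1, -2.1]
finger_gap: 10.2
```

Run:
```python
from h import *
where()
p,r=barpose(-11,7.3,27.5)
plan(p,r,3,5)
```

```text
Q in block: [-17.4  -0.1   7.8] th 27.4 roll -0.1 dyaw -0.0
t 28.20 j [ 19.7  31.2  63.4  13.9 109.1 -58.6]
 tcp [512.2 326.1 204.4] rot [179.9 -27.4 170.2] gap 10.2 F [ 0.6 -0.1 -2.1]
 shift [ 5.4 -0.1  3.2] rotvec [ 0.001  0.002 -0.001]
[[5, 1.8, -0.0, 1.1, 0.0, 0.001, -0.0],
[5, 1.8, -0.0, 1.1, 0.0, 0.001, -0.0],
[5, 1.8, -0.0, 1.1, 0.0, 0.001, -0.0]]
```

servo_tool(motion=[[5,1.8,0,1,0,0,0],[5,1.3,0,0.7,0,0,0]])

```text
time: 28.4
tool_pos: [508.0, 326.9, 204.4]
tcp_rot: [179.9, -27.4, 170.2]
ft_force: [0.1, -0.4, -2.8]
finger_gap: 10.2
```

servo_tool(motion=[[5,1.3,0,0.7,0,0,0]])

```text
time: 28.5
tool_pos: [506.4, 327.2, 204.4]
tcp_rot: [179.9, -27.4, 170.2]
ft_force: [0.3, 0.2, -3.1]
finger_gap: 10.4
```

servo_tool(motion=[[5,1.3,0,0.7,0,0,0]])

```text
time: 28.6
tool_pos: [504.8, 327.5, 204.3]
tcp_rot: [179.9, -27.4, 170.2]
ft_force: [-0.7, 0.0, -2.8]
finger_gap: 10.0
```

servo_tool(motion=[[5,1.3,0,0.7,0,0,0]])

```text
time: 28.7
tool_pos: [503.3, 327.7, 204.3]
tcp_rot: [179.9, -27.4, 170.2]
ft_force: [-0.5, -0.3, -2.2]
finger_gap: 10.0
```

Run:
```python
from h import *
where()
```

```text
Q in block: [-8.3 -0.2  7.8] th 27.4 roll -0.1 dyaw -0.0
```

```bash
cat >> h.py <<'E'
def level(x1,z1,th1,n):
    """rows that swing the bar about its lip edge to (x1,z1,th1)"""
    s=sense(); Rt=Ro.from_euler("xyz",s["tcp_rot"],degrees=True); rb=Ro.from_euler("z",BY,degrees=True).inv()
    q=rb.apply(s["tool_pos"]+Rt.apply(QT)-S); th=-(rb*Rt).as_euler("xyz",degrees=True)[1]
    p0,R0=s["tool_pos"],Rt
    for i in range(1,n+1):
        k=i/n; p,r=barpose(q[0]+k*(x1-q[0]),q[2]+k*(z1-q[2]),th+k*(th1-th)); R=Ro.from_euler("xyz",r,degrees=True)
        print([5]+[round(float(v),1) for v in R0.inv().apply(p-p0)]+[round(float(v),3) for v in (R0.inv()*R).as_rotvec()],end=",\n"); p0,R0=p,R
E
python3 - <<'E'
from h import *
level(-9,4.5,0,10)
E
```

```text
[5, 0.3, -0.2, 4.7, 0.001, -0.048, -0.0],
[5, 0.3, 0.0, 4.7, 0.0, -0.048, -0.0],
[5, 0.3, -0.0, 4.7, 0.0, -0.048, -0.0],
[5, 0.3, 0.0, 4.7, -0.0, -0.048, -0.0],
[5, 0.4, 0.0, 4.7, 0.0, -0.048, -0.0],
[5, 0.4, -0.0, 4.7, 0.0, -0.048, -0.0],
[5, 0.4, 0.0, 4.7, 0.0, -0.048, -0.0],
[5, 0.4, -0.0, 4.7, 0.0, -0.048, -0.0],
[5, 0.4, 0.0, 4.8, -0.0, -0.048, 0.0],
[5, 0.4, 0.0, 4.8, 0.0, -0.048, -0.0],
```

servo_tool(motion=[[5,0.3,-0.2,4.7,0.001,-0.048,0],[5,0.3,0,4.7,0,-0.048,0],[5,0.3,0,4.7,0,-0.048,0]])

```text
time: 29.0
tool_pos: [497.5, 327.9, 190.6]
tcp_rot: [-180.0, -19.0, 170.1]
ft_force: [0.2, -0.9, -2.0]
finger_gap: 10.0
```

Run:
```python
from h import *
where(); level(-9,4.5,0,7)
```

```text
Q in block: [-9.7  0.8  5.7] th 19.0 roll 0.0 dyaw -0.1
[5, 0.5, 0.6, 4.6, 0.0, -0.047, -0.002],
[5, 0.6, -0.0, 4.6, -0.0, -0.047, 0.0],
[5, 0.6, -0.0, 4.6, 0.0, -0.047, -0.0],
[5, 0.6, -0.0, 4.6, 0.0, -0.047, -0.0],
[5, 0.6, 0.0, 4.6, -0.0, -0.047, -0.0],
[5, 0.6, 0.0, 4.6, -0.0, -0.047, 0.0],
[5, 0.6, -0.0, 4.6, 0.0, -0.047, -0.0],
```

servo_tool(motion=[[5,0.6,0.6,4.4,0,-0.047,-0.002],[5,0.6,0,4.4,0,-0.047,0],[5,0.6,0,4.4,0,-0.047,0]])

```text
time: 29.3
tool_pos: [492.0, 329.3, 178.3]
tcp_rot: [180.0, -10.5, 170.2]
ft_force: [-0.2, -0.8, -2.5]
finger_gap: 10.1
```

Run:
```python
from h import *
where(); level(-10,5,0,4)
```

```text
Q in block: [-9.4  0.2  6.1] th 10.5 roll -0.0 dyaw -0.0
[5, 0.3, 0.2, 4.5, 0.001, -0.046, -0.0],
[5, 0.3, 0.0, 4.5, -0.0, -0.046, -0.0],
[5, 0.3, -0.0, 4.5, -0.0, -0.046, -0.0],
[5, 0.3, 0.0, 4.5, 0.0, -0.046, -0.0],
```

servo_tool(motion=[[5,0.3,0.2,4.3,0,-0.046,0],[5,0.3,0,4.3,0,-0.046,0],[5,0.3,0,4.3,0,-0.046,0],[5,0.3,0,4.3,0,-0.046,0],[5,0,0,0,0,0,0]])

```text
time: 29.8
tool_pos: [487.7, 330.3, 161.4]
tcp_rot: [179.9, 0.5, 170.2]
ft_force: [4.4, 0.0, -5.2]
finger_gap: 10.2
```

Run:
```python
from h import *
where(); level(-22.5,4.5,0,4)
b=snapshot("scene")[180:290,400:540]
f=lambda i:cv2.convertScaleAbs(cv2.resize(i,None,fx=5.5,fy=5.4,interpolation=cv2.INTER_CUBIC),alpha=1.3,beta=15)
cv2.imwrite("pics/g7.png",f(b))
```

```text
Q in block: [-9.  -0.1  6.7] th -0.5 roll -0.1 dyaw 0.0
[5, -3.4, -0.0, 0.4, 0.002, 0.002, 0.001],
[5, -3.4, 0.0, 0.4, 0.0, 0.002, 0.0],
[5, -3.4, 0.0, 0.4, -0.0, 0.002, -0.0],
[5, -3.4, -0.0, 0.3, 0.0, 0.002, 0.0],
```

servo_tool(motion=[[5,-3.5,0,0.5,0.001,0.006,0],[5,-3.5,0,0.3,0,0.002,0],[5,-3.5,0,0.3,0,0,0]])

```text
time: 30.15
tool_pos: [498.7, 328.3, 161.3]
tcp_rot: [179.9, -0.3, 170.2]
ft_force: [1.0, 1.3, -1.7]
finger_gap: 9.7
```

servo_tool(motion=[[5,-3.5,0,0.3,0,0,0],[5,-2,0,0,0,0,0],[5,0,0,0,0,0,0]])

```text
time: 30.45
tool_pos: [505.8, 326.6, 160.5]
tcp_rot: [179.9, -0.4, 170.1]
ft_force: [-0.6, 0.2, -2.6]
finger_gap: 10.2
```

Run:
```python
from h import *
where(); delta([0,0,0],[180,0,170.2])
```

```text
Q in block: [-27.3   0.6   4.4] th 0.4 roll -0.1 dyaw -0.1
t 30.45 j [ 27.8  10.4  89.5   0.3  80.4 -52.3]
 tcp [505.8 326.6 160.5] rot [179.9  -0.4 170.1] gap 10.2 F [-0.6  0.2 -2.6]
 shift [ 441.1 -408.9  163. ] rotvec [ 0.001 -0.006 -0.002]
```

servo_tool(motion=[[5,1,0.3,1.5,0,-0.006,0],[5,0.8,0.3,1,0,0,0]])

```text
time: 30.65
tool_pos: [504.2, 327.4, 157.7]
tcp_rot: [180.0, -0.0, 170.1]
ft_force: [0.1, 0.2, -2.7]
finger_gap: 10.0
```

servo_tool(motion=[[5,0,0,1,0,0,0]])

```text
time: 30.75
tool_pos: [504.0, 327.6, 156.7]
tcp_rot: [180.0, -0.0, 170.1]
ft_force: [-1.9, -2.0, 10.8]
finger_gap: 10.2
```

servo_tool(motion=[[5,0,0,1,0,0,0]])

```text
time: 30.85
tool_pos: [504.0, 327.6, 156.7]
tcp_rot: [179.9, 0.0, 170.1]
ft_force: [-3.5, -3.9, 9.4]
finger_gap: 10.2
```

Run:
```python
from h import *
where(); delta([0,0,0],[180,0,170.2])
```

```text
Q in block: [-25.4  -0.    1.2] th -0.0 roll -0.1 dyaw -0.1
t 30.85 j [ 28.1  10.2  90.2   0.   79.6 -52. ]
 tcp [504.  327.6 156.7] rot [179.9   0.  170.1] gap 10.2 F [-3.5 -3.9  9.4]
 shift [ 440.2 -409.5  156.2] rotvec [ 0.001  0.    -0.002]
```

servo_tool(motion=[[20,0,0,0,0,0,0],[40,0,0,0,0,0,0],[60,0,0,0,0,0,0],[60,0,0,0,0,0,0],[60,0,0,-10,0,0,0],[60,0,0,-25,0,0,0],[60,0,0,-35,0,0,0],[60,0,0,-35,0,0,0]])

```text
time: 31.65
tool_pos: [500.9, 326.4, 260.4]
tcp_rot: [-179.7, -0.4, 170.1]
ft_force: [0.9, 0.3, -0.3]
finger_gap: 59.9
```

servo_tool(motion=[[60,0,-40,-10,0,0,0],[60,0,-45,0,0,0,0],[60,0,-45,0,0,0,0],[60,0,-45,0,0,0,0],[60,0,-45,0,0,0,0],[60,0,-40,0,0,0,0],[60,0,-30,0,0,0,0],[60,0,0,0,0,0,0]])

```text
time: 32.45
tool_pos: [453.2, 33.4, 286.1]
tcp_rot: [179.8, 0.7, 170.4]
ft_force: [-0.2, 1.2, -0.2]
finger_gap: 60.2
```

Run:
```python
from h import *
print(sense()["tool_pos"])
a=snapshot("top")[160:285,150:250]
b=snapshot("scene")[185:305,410:515]
f=lambda i:cv2.convertScaleAbs(cv2.resize(i,None,fx=3.8,fy=3.8,interpolation=cv2.INTER_CUBIC),alpha=1.3,beta=15)
cv2.imwrite("pics/g8.png",np.hstack([cv2.copyMakeBorder(f(b),0,19,0,0,0),f(a)]))
```

```text
[453.23817317  33.41590407 286.11555111]
```

View pics/g8.png

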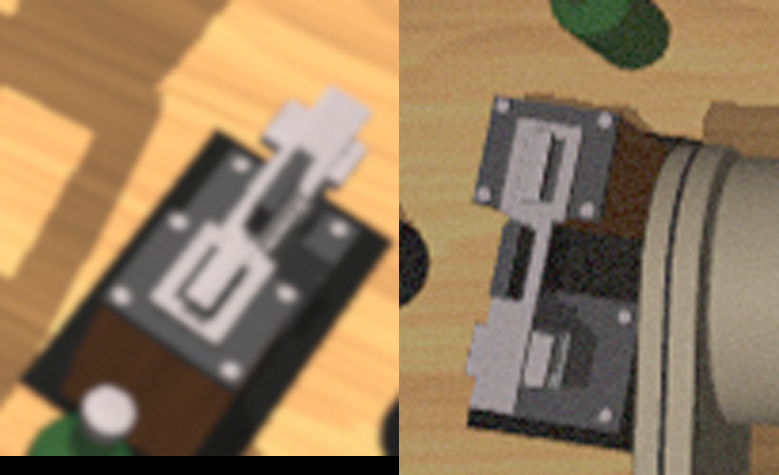

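The eye is round the stud's head and the tail lies on the prop's head, with the lip's outer corners at scene px about (449,262) and (467,275). I'll check the bar's pose by fitting it.

Run:
```python
from h import *
sc=[(150,296,-100,23),(218,345,-100,-23),(332,85,100,15),(372,112,100,-15)]
tp=[(118,117,-100,-23),(184,126,-100,23),(101,212,-34,-23),(169,222,-34,23),(73,405,100,-15),(116,413,100,15)]
ob=[("scene",np.array([410+(x+.5)/3.8-.5,185+(y+.5)/3.8-.5]),[a,b,6]) for x,y,a,b in sc]+[("top",np.array([150+(x+.5)/3.8-.5,160+(y+.5)/3.8-.5]),[a,b,6]) for x,y,a,b in tp]
q,f=fit(ob,[503,328,170,144],True);print(q.round(1),f.round(1).tolist())
e=pose(q[:2],q[2],[-68,0,0],q[3]);rb=Ro.from_euler("z",BY,degrees=True).inv()
print("eye in block",rb.apply(e[0]-[570.1,316,144]))
# tilt: free pitch
def g(v):
    R=Ro.from_euler("zy",[v[3],v[4]],degrees=True); return np.concatenate([proj(n,v[:3]+R.apply(l))[0]-p for n,p,l in ob])
s=least_squares(g,[503,328,144,170,0]);print("pitch fit",s.x.round(1))
print(sense()["time"])
```

```text
[503.1 327.3 170.2 143.7] [[-0.3, 0.5], [-0.4, -0.2], [-0.8, -0.1], [-0.1, -0.2], [0.3, 0.4], [-0.1, 0.5], [-0.2, -0.3], [-1.1, -0.4], [-0.4, 0.4], [-0.3, 0.0]]
eye in block [-0.02331227  0.24202962 -0.26195906]
pitch fit [ 5.031e+02  3.273e+02  1.438e+02  1.701e+02 -5.000e-01]
32.55
```

Eye centred on the stud to within 0.3 mm, height 143.7, pitch about 0.5° (within measuring noise). I'm handing the job in.

```bash
python3 -c "
from bench import *
print(hand_in())"
```

```text
the job is handed in; nothing more can be done
None
```

The job is done and handed in at about 32.6 s. The prop stands on the mat with its column on the fourth click, and the bar is trapped under the stud's head, lying flat on the block and the prop.

- **Prop:** My first placing was about 6.5 mm off centre sideways. I regripped the housing and set it down again, now about 1 mm from the place by the top view. Pressing down to set it gave brief forces of about 22 N and 17 N.
- **Column:** I raised it about 52 mm by the head and let it settle. It came to rest exactly 48 mm above its start. The camera view also puts the head's top at the block's height of 144 mm.
- **Bar:** It was tilted about 27°. The lip went down past the head's end, touched the block lightly, then went under the head. On levelling, the lip met the neck at about 4 N. I slid the bar back to centre and let go.
- **Last check:** A fit to both views puts the bar's underside at 143.7 mm. The eye is within 0.3 mm of the stud and the yaw matches the block's. The pitch came out at about −0.5°, which I take as measuring noise.
- **Disagreements:** While the bar was held, the arm's readings and the picture differed by 1.5 to 3 mm. I corrected for this at the contacts.
- **Not checked:** I did not aim for or touch the other things, but I took no final picture of the whole bench to confirm they stayed put.

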